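# Unclamp the sloping rack and sort the castings by head shape

## Task

First swing the clamp on the sloping rack up and right over backwards until it rests open by itself, then draw the three castings out of the rack and sort them: both round-headed ones into the round steel bowl, the bar-headed one into the rectangular white box. Leave the clamp open, keep the bowl and box standing upright about where they are, and do not disturb the other things on the bench.

Things in the scene. Friction and masses are not known exactly. Their poses are not given: they have to be found in the camera images.
- rack: Cream rack fixed to the bench: a 140 x 220 mm plate, 24 mm thick, sloping 30 degrees, low edge towards the rack's -x (to the robot's left). Origin on the bench below the middle hole; x horizontal, up the slope; y along the row of three holes (y = -70, 0, 70 mm); z up. The plate reaches 55 mm down and 85 mm up the slope from the holes; its top face is clear but for the clamp.
- hole_mid (a point): Mouth of the middle hole, on the plate's top face 78 mm above the bench; axes as the rack's. The holes are 19 mm square, through the plate and square to it: a casting comes out only along (-0.5, 0, 0.866) of the rack's frame, 30 degrees off vertical, and must be drawn 34 mm to be free.
- clamp (a joint): Clamp arm hinge, rad. 0: shut, the arm lies down the slope, 1 mm above the middle casting's head. Grows as the arm swings up and over to the rack's high side; 2.09 is straight up, 2.55 the stop, leaning back. No spring, slight friction: its weight (120 g) brings it back shut before vertical; beyond about 2.2 it falls to the stop and stays. Starts 0 to 0.12.
- clamp_handle (a point): Middle of the clamp's black T-handle: a bar 12 mm diameter, 110 mm long, along the rack's y, 135 mm from the pivot. The steel arm, 12 mm wide, joins it in the middle, leaving 49 mm of free bar each side to pinch; it can turn between the pads. Shut, it is 65 mm down the slope from the holes, 34 mm above the plate's plane, beyond the plate's low edge.
- clamp_pivot (a point): Middle of the clamp's pivot, axis along the rack's y: 70 mm up the slope from the middle hole, 32 mm above the plate's face. It sits between two steel ears, 30 mm wide together, 61 to 83 mm up the slope from the middle hole and 39 mm above the face.
- cap_a: One of two identical cast-iron pieces with a ROUND head, 30 mm diameter and 24 mm thick, on a round shank 16 mm diameter and 34 mm long; 80 to 145 g. Origin on its axis at the underside of the head; z along the axis from shank to head (head z 0 to 24 mm, shank -34 to 0). Starts in any one of the three holes, head resting on the plate, leaning with it.
- cap_b: One of two identical cast-iron pieces with a ROUND head, 30 mm diameter and 24 mm thick, on a round shank 16 mm diameter and 34 mm long; 80 to 145 g. Origin on its axis at the underside of the head; z along the axis from shank to head (head z 0 to 24 mm, shank -34 to 0). Starts in any one of the three holes, head resting on the plate, leaning with it.
- tee: Cast-iron piece with a BAR head (a tee), 14 x 44 mm and 24 mm thick, the 44 mm along its y, which starts along the row of holes; on a round shank 16 mm diameter and 34 mm long; 80 to 145 g. Origin on the shank axis at the underside of the head; z from shank to head. Starts in any one of the three holes, head resting on the plate.
- bowl: Loose round steel bowl, 180 mm across the rim, 55 mm high, wall 3 mm, narrower at the foot. Origin at the centre of its underside. Stands on the left of the rack, next to it or beyond the box. 350 g.
- box: Loose rectangular open white plastic box, 170 (its x) x 140 (its y) x 55 mm high, walls and floor 4 to 5 mm. Origin at the centre of its underside. Stands on the left of the rack, next to it or beyond the bowl. 400 g.
- wrench: Bystander: loose steel wrench, 170 mm long, lying near the robot. Leave alone.
- screwdriver: Bystander: loose screwdriver, 190 mm long, on the right of the rack. Leave alone.
- offcut: Bystander: loose dark steel block 45 x 35 x 22 mm, near the robot on the left. Leave alone.
- jar: Bystander: loose white jar, 60 mm diameter, 85 mm high, behind on the left. Leave alone.
- brush: Bystander: loose brush, 180 mm long, behind on the right. Leave alone.
- flat_bar: Bystander: loose steel flat bar 200 x 40 x 8 mm, behind the containers. Leave alone.
Not all that is in view belongs to the job. What is shaped like the cap_a but pink or red is not meant.

How it is judged:
By the outcome, as a careful person would: the job done as asked, in the order asked, and still so for the second after the job is handed in, with the robot touching nothing.
It also fails if it takes over 70 s, if anything falls off the work surface, if the arm or the gripper's body presses on something with over 40 N, if the wrist force passes 120 N, or if a joint passes its speed limit or range.

## Robot

A 7-joint arm with a two-finger parallel gripper is mounted at the origin on the work surface. World frame = base frame: x ahead of the robot, y to its left, z up, the work surface at z = 0. Lengths are in mm, angles in rad, forces in N, time in s.
With the tool pointing down it reaches from about 400 to 750 mm from the base axis. Payload 19.5 kg.
Tool frame: the origin (TCP) lies at the very end of the fingers, on their centre line; the grasp point (between the pads) lies 19 mm behind it; z points along the fingers, y is the line along which they close (so a half turn about z gives the same grasp; the last joint's range is limited). The gripper opens to 85 mm and grips with 20 to 120 N. Pads are 22 mm wide; open, the fingers measure 114 mm over their backs; the gripper's body (76 mm by 85 mm) begins 54 mm behind the grasp point. The pads swing forward as they close: fully open they stand 13 mm farther back than shut.
Start: joints at [-1.154, 0.707, -0.028, 1.485, 0.022, 0.951, -0.075], TCP at [254.634, 515.511, 191.968] pointing down, gripper open.
Joint ranges: [-2.71, 2.71], [-0.32, 2.16], [-1.57, 1.52], [0, 2.45], [-1.46, 4.6], [0, 2.02], [-2.83, 2.83]. Speed limits (rad/s): [1.89, 1.89, 2.57, 2.57, 3.01, 3.01, 3.01].

## Interface

Orientations are given as a 3x3 rotation matrix whose columns are the frame's x, y, z axes.
In Python, from rig import * gives the robot as it stands. The module is installed in compiled form; this text tells all that it offers.
- The arm moves only by the tool send_rows, never from a script. Its argument "commands" is one flat list of numbers, 6 for each row, row after row: the shift along the tool's x, y, z scaled (see below), then the turn, a rotation vector about the tool's x, y, z scaled (see below). A call has 1 to 5 rows; each row shifts and turns the commanded pose from where the row before left it, along the tool's axes as they then stand; what a row does not reach is not made up. The controller multiplies each number of a shift by 0.02 m and each number of a turn by 2 rad. A row lasts 1/10 s, in which the tool goes at most 50 mm and 8.59 degrees, less where a joint would pass 70% of its speed; a pose out of reach is approached as far as the arm can. A call with a number of a shift or a turn outside -1 to 1 is refused whole. A call with a gripper value outside its range is refused whole. "gripper" is the opening, from 0 (shut) to 1 (fully open), set as the call begins (left out, the last holds). The fingers move at their own pace and stop on an object; the grip force is fixed at half the most. Time passes only in rows, so rows that do not move let the fingers close. It gives the time, the measured TCP pose, the force, the opening and the grip force at its end, in the units of the state.
- state(): the state, without advancing time (a new reading comes with each control period).
- camera(name): name is "scene" or "top" or "wrist"; returns a dict with "frame" (480x640x3 uint8, red, green, blue), "z_map" (480x640 float32, mm along the optical axis (not along the pixel's ray), 0 where there is no reading), "intrinsics" (3x3 intrinsics, pixels), "xyz" and "rotation" of the camera in the world; the wrist camera has in their place "tool_from_camera" (4x4, takes a point from camera to tool coordinates, whose origin is the TCP and whose axes are the flange's). Camera axes: x right, y down, z forward; pixel columns grow to the right and rows downward; lengths in mm; the calibration is good to about 2 mm. A picture is of the moment at which its call begins: read the wrist's pose just before it.
- close_job(): hands the job in; it is judged then, once.
The state is a dict: "t": time; "q": joint angles; "dq": joint speeds; "joint_torque": joint torques, N m; "tcp_pos": TCP position; "tool_rot": TCP orientation; "ft_force": force on the tool from outside, world axes, zero at the start; "moment": the same for the moment, N m; "gripper_width": finger opening in mm; "grasp_force": force on a finger pad.
Only numpy, scipy, OpenCV 4.12 (cv2) and the standard library are available. Lean on these libraries where they do the work, as an engineer would, in place of code of your own. Each camera call takes 0.05 s, during which the arm holds its last target. There are 200 camera calls.

## Working session

There is one attempt and no reset: what is moved stays moved. The work goes in short steps, Python scripts to look and compute and a tool call to move; the robot and the scene stay as the last step left them, time stands still between calls to the robot, and variables do not carry over. Pictures are saved under pics/ and viewed, at most 10 in all, crops included, and the job is handed in when it is done.

Besides the shell and the picture viewer there is one more tool, called after "Call:" as name(argument=value, ...), one argument or row to a line, values as JSON. send_rows: Moves the arm, as the interface text tells. Its arguments: {"type":"object","properties":{"commands":{"type":"array"},"gripper":{"type":"number"}},"required":["commands"]}

```bash
mkdir -p pics
python3 - <<'E'
from rig import *
import cv2,numpy as np
s=state()
print({k:np.round(v,3).tolist() for k,v in s.items()})
for n in("scene","top"):
    c=camera(n); cv2.imwrite(f"pics/{n}0.png",c["frame"][:,:,::-1]); np.savez(f"{n}0.npz",**c)
    print(n,c["intrinsics"].tolist(),np.round(c["xyz"],1),np.round(c["rotation"],3).tolist())
E
```

```text
{'t': 0.0, 'q': [-1.154, 0.707, -0.028, 1.485, 0.022, 0.951, -0.075], 'dq': [-0.001, -0.0, 0.0, 0.001, -0.001, -0.001, 0.0], 'joint_torque': [-0.0, -88.321, 1.235, -23.617, 0.017, 0.006, -0.0], 'tcp_pos': [254.512, 515.258, 191.549], 'tool_rot': [[-0.897, 0.443, -0.0], [0.443, 0.897, -0.001], [-0.0, -0.001, -1.0]], 'ft_force': [0.732, 0.299, -0.453], 'moment': [-0.034, -0.019, 0.013], 'grasp_force': 0.0, 'gripper_width': 85.576}
scene [[587.0533536408902, 0.0, 314.58824649005777], [0.0, 587.0533536408902, 239.54512627104924], [0.0, 0.0, 1.0]] [ 913.7 -585.8 1128.7] [[0.827, 0.48, -0.293], [0.563, -0.698, 0.443], [0.008, -0.531, -0.847]]
top [[585.9171987946203, 0.0, 330.28698218126146], [0.0, 585.9171987946203, 239.42539750765476], [0.0, 0.0, 1.0]] [ 356.4  -60.8 1415.2] [[-0.001, -0.987, 0.161], [-1.0, -0.002, -0.014], [0.015, -0.161, -0.987]]
```

View pics/scene0.png

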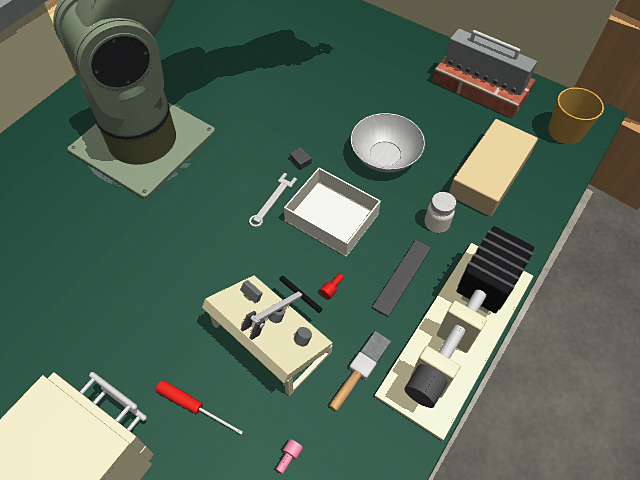

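View pics/top0.png

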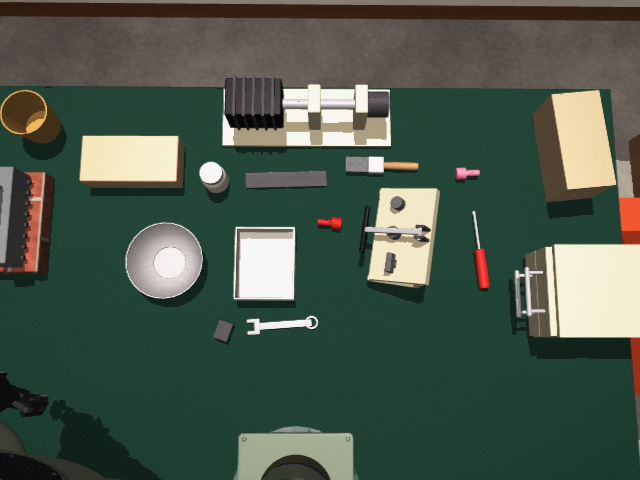

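The scene view shows the rack near (265,330), the box at (332,210) and the bowl at (387,143). In the top view the rack is at (405,238), with the clamp handle at (365,229). The tee sits near the robot at (390,262), one round head is under the clamp at (393,232), and the other is on the far side at (397,203). The box is at (265,263) and the bowl at (164,261).

Run:
```python
import cv2
a=cv2.imread("pics/top0.png")[180:295,350:450]; b=cv2.imread("pics/scene0.png")[265:395,195:340]
a=cv2.resize(a,None,fx=4,fy=4,interpolation=cv2.INTER_CUBIC); b=cv2.resize(b,None,fx=2.75,fy=2.75,interpolation=cv2.INTER_CUBIC)
import numpy as np
h=max(a.shape[0],b.shape[0]); p=lambda m:np.pad(m,((0,h-m.shape[0]),(0,0),(0,0)))
cv2.imwrite("pics/crop0.png",np.hstack([p(a),p(b)])); print(a.shape,b.shape)
```

```text
(460, 400, 3) (358, 399, 3)
```

View pics/crop0.png

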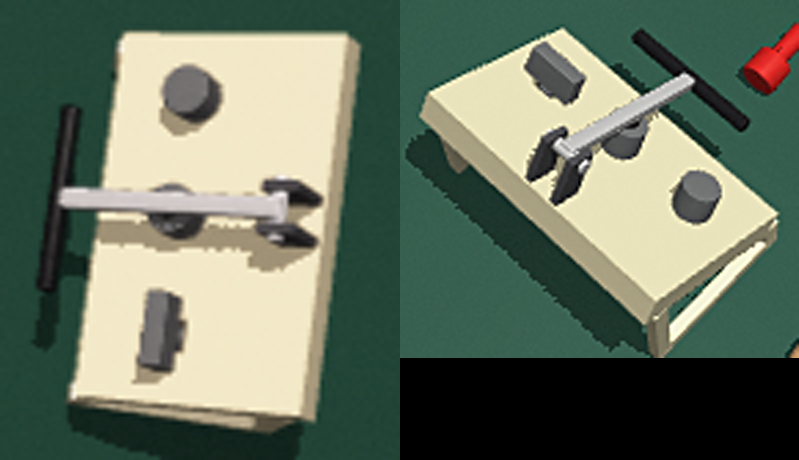

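```bash
cat > geo.py <<'E'
import numpy as np, cv2
def cloud(c):
    z=c["z_map"].astype(float); K=c["intrinsics"]; v,u=np.mgrid[:480,:640]
    p=np.stack([(u-K[0,2])/K[0,0]*z,(v-K[1,2])/K[1,1]*z,z],-1)
    P=p@np.array(c["rotation"]).T+c["xyz"]; P[z<=0]=np.nan; return P
def rect(pts): 
    (c,s,a)=cv2.minAreaRect(pts.astype(np.float32)); return np.round(c,1),np.round(s,1),round(a,1)
E
python3 - <<'E'
from geo import *
for n,box in(("top",(180,300,355,445)),("scene",(265,395,195,345))):
    c=dict(np.load(f"{n}0.npz")); P=cloud(c); f=c["frame"].astype(int)
    tb=P[(f[...,1]>f[...,0]+15)&(abs(P[...,2])<25)]; A=np.c_[tb[:,:2],np.ones(len(tb))]
    print(n,"table z at (500,0):",np.round(np.linalg.lstsq(A,tb[:,2],rcond=None)[0]@[500,0,1],2))
    r0,r1,c0,c1=box; Q=P[r0:r1,c0:c1].reshape(-1,3); F=f[r0:r1,c0:c1].reshape(-1,3)
    ok=(F[:,0]>170)&(F[:,0]-F[:,2]>15)&(Q[:,2]>25); X=Q[ok]
    for i in range(8):
        m=X.mean(0); nrm=np.linalg.svd(X-m,full_matrices=False)[2][2]; nrm*=np.sign(nrm[2]); X=X[abs((X-m)@nrm)<(8 if i<3 else 3)]
    print(" normal",nrm.round(4),"slope",np.degrees(np.arccos(nrm[2])).round(2),len(X))
    yaw=np.arctan2(-nrm[1],-nrm[0]) # x up the slope
    up=np.array([np.cos(yaw)*np.cos(np.pi/6),np.sin(yaw)*np.cos(np.pi/6),.5]); n30=np.array([-.5*np.cos(yaw),-.5*np.sin(yaw),.866]); ry=np.cross(n30,up)
    # all plane pts
    d=(Q-m)@nrm; inp=Q[(abs(d)<2.5)&(Q[:,2]>20)]
    uv=np.c_[(inp-m)@up,(inp-m)@ry]; rc=rect(uv); ctr=m+rc[0][0]*up+rc[0][1]*ry
    print(" yaw",np.degrees(yaw).round(2),"rect",rc,"ctr",ctr.round(1),"hole_mid est",(ctr-15*up).round(1))
    h=(Q-m)@nrm; top=Q[(abs(h-24)<4)&(F.max(1)<140)]
    uv=np.c_[(top-ctr)@up+15,(top-ctr)@ry]
    for y in(-70,0,70):
        k=(abs(uv[:,1]-y)<28)&(abs(uv[:,0])<25); print("  head",y,k.sum(),uv[k].mean(0).round(1),"h",((top[k]-ctr)@nrm).mean().round(1),rect(uv[k]), top[k].mean(0).round(1))
    bl=Q[(F.max(1)<50)&(Q[:,2]>35)&((Q-ctr)@up< -62)]
    if len(bl)>5: uv=np.c_[(bl-ctr)@up+15,(bl-ctr)@ry,(bl-ctr)@nrm]; print("  handle",len(bl),uv.mean(0).round(1),uv.min(0).round(1),uv.max(0).round(1),bl.mean(0).round(1))
E
```

```text
top table z at (500,0): 0.77
 normal [0.0735 0.4945 0.866 ] slope 30.0 3099
 yaw -98.46 rect (array([-4.2,  2.4]), array([220.9, 142.7]), 90.0) ctr [ 585.7 -245.5   86.6] hole_mid est [ 587.7 -232.6   79.1]
  head -70 98 [  0.6 -70.7] h 23.5 (array([  0.5, -71. ]), array([41.9, 15.8]), 89.1) [ 519.3 -211.2   99.8]
  head 0 50 [ 0.7 -5.1] h 23.4 (array([ 1.4, -0.9]), array([27.7, 22.7]), 74.7) [ 584.3 -220.9   99.8]
  head 70 105 [ 1.5 68.8] h 24.0 (array([ 1. , 68.9]), array([26.7, 28.2]), 85.6) [ 657.3 -232.2  100.6]
  handle 191 [-63.9  -3.9  37.6] [-73.  -55.   26.2] [-57.4  54.9  44.8] [ 594.7 -158.7   79.8]
scene table z at (500,0): 0.85
 normal [0.0738 0.4947 0.8659] slope 30.01 4066
 yaw -98.48 rect (array([-8.2, -9.1]), array([222.5, 145.6]), 89.8) ctr [ 584.1 -243.    86.1] hole_mid est [ 586.  -230.1   78.6]
  head -70 121 [  2.8 -68.9] h 23.3 (array([  3.4, -69.3]), array([42.9, 16.6]), 88.7) [ 519.3 -210.8  100.1]
  head 0 57 [4.1 8.2] h 23.7 (array([2.8, 8.3]), array([13.5, 28. ]), 83.2) [ 595.3 -223.1  101.1]
  head 70 141 [ 2.6 70.7] h 23.6 (array([ 3.1, 70.2]), array([28.7, 28.6]), 78.2) [ 657.4 -231.1  100.3]
  handle 269 [-61.4   2.7  37.4] [-69.8 -54.4  28.1] [-55.2  55.1  42.3] [ 599.3 -159.5   80.2]
```

```bash
cat >> geo.py <<'E'
from scipy.spatial.transform import Rotation as Rn, Slerp
yaw=np.radians(-98.47); c_,s_=np.cos(yaw),np.sin(yaw)
rx=np.array([c_,s_,0]); ry=np.array([-s_,c_,0]); up=.866*rx+np.array([0,0,.5]); nn=-.5*rx+np.array([0,0,.866])
M=np.array([586.6,-232.6,78.6]); PIV=M+70*up+32*nn
def slope(u,y,h): return M+u*up+y*ry+h*nn
def frame(y,z): z=z/np.linalg.norm(z); y=y-z*(y@z); y/=np.linalg.norm(y); return np.c_[np.cross(y,z),y,z]
DOWN=frame(-rx,np.array([0,0,-1.])); TILT=frame(-up,-nn)
def plan(p,R,wps):
    """wps: (pos, R, nrows[, note]); prints rows rounded, 5 per call, simulating them"""
    rows=[]
    for w in wps:
        P1,R1,n=w[:3]; p0,R0=p.copy(),R.copy(); rv=Rn.from_matrix(R0.T@R1).as_rotvec()
        for k in range(1,n+1):
            pt=p0+(P1-p0)*k/n; Rt=R0@Rn.from_rotvec(rv*k/n).as_matrix()
            sh=np.round(R.T@(pt-p)/20,2); tr=np.round(Rn.from_matrix(R.T@Rt).as_rotvec()/2,3)
            assert abs(sh).max()<=1 and np.linalg.norm(tr)<=.075,(sh,tr)
            rows.append(np.r_[sh,tr]); p=p+R@(sh*20); R=R@Rn.from_rotvec(tr*2).as_matrix()
        print("#",len(rows),"rows to",p.round(1), w[3] if len(w)>3 else "")
    for i in range(0,len(rows),5): print("["+", ".join(f"{x:g}" for r in rows[i:i+5] for x in r+0)+"]")
E
python3 - <<'E'
from geo import *
from rig import *
for n,b1,b2 in(("top",(215,310,225,305),(215,305,118,210)),("scene",(165,255,280,385),(108,178,345,430))):
    c=dict(np.load(f"{n}0.npz")); P=cloud(c); f=c["frame"].astype(int)
    for nm,(r0,r1,c0,c1) in(("box",b1),("bowl",b2)):
        Q=P[r0:r1,c0:c1].reshape(-1,3); X=Q[(Q[:,2]>46)&(Q[:,2]<66)]; print(n,nm,rect(X[:,:2]),"top z",np.percentile(X[:,2],95).round(1))
        F=f[r0:r1,c0:c1].reshape(-1,3)
print("handle",slope(-65,0,34).round(1),"piv",PIV.round(1))
s=state(); p=s["tcp_pos"];R=s["tool_rot"]
g=slope(-65,30,34)
plan(p,R,[(np.array([g[0],g[1],180.]),DOWN,36),(g+[0,0,-12+5.],DOWN,6)])
E
```

```text
top box (array([522.8,  73.9]), array([170.6, 140.5]), 0.1) top z 59.9
top bowl (array([528.7, 306.9]), array([177.2, 177.7]), 60.3) top z 58.7
scene box (array([520.7, 118.4]), array([231.5, 172.3]), 89.7) top z 58.4
scene bowl (array([527.1, 309.7]), array([176.5, 180.8]), 33.0) top z 58.3
handle [ 597.4 -160.1   75.5] piv [ 580.  -276.7  141.3]
# 36 rows to [ 627.1 -164.5  180. ] 
# 42 rows to [ 627.  -164.4   68.4] 
[-0.88, -0.62, 0.02, 0, 0, -0.004, -0.88, -0.62, 0.01, 0, 0, -0.005, -0.87, -0.64, 0.02, 0, 0, -0.004, -0.87, -0.64, 0.02, 0, 0, -0.004, -0.86, -0.64, 0.01, 0, 0, -0.005]
[-0.85, -0.66, 0.02, 0, 0, -0.004, -0.85, -0.66, 0.02, 0, 0, -0.004, -0.84, -0.67, 0.01, 0, 0, -0.005, -0.84, -0.68, 0.02, 0, 0, -0.004, -0.83, -0.68, 0.02, 0, 0, -0.004]
[-0.83, -0.69, 0.01, 0, 0, -0.005, -0.82, -0.7, 0.02, 0, 0, -0.004, -0.81, -0.71, 0.02, 0, 0, -0.004, -0.81, -0.71, 0.01, 0, 0, -0.004, -0.8, -0.72, 0.02, 0, 0, -0.005]
[-0.79, -0.72, 0.02, 0, 0, -0.004, -0.79, -0.74, 0.01, 0, 0, -0.004, -0.78, -0.74, 0.02, 0, 0, -0.005, -0.78, -0.74, 0.02, 0, 0, -0.004, -0.77, -0.76, 0.01, 0, 0, -0.004]
[-0.76, -0.76, 0.02, 0, 0, -0.005, -0.76, -0.76, 0.02, 0, 0, -0.004, -0.75, -0.78, 0.01, 0, 0, -0.004, -0.74, -0.77, 0.02, 0, 0, -0.005, -0.74, -0.79, 0.02, 0, 0, -0.004]
[-0.73, -0.79, 0.01, 0, 0, -0.004, -0.72, -0.8, 0.02, 0, 0, -0.005, -0.71, -0.81, 0.02, 0, 0, -0.004, -0.71, -0.81, 0.02, 0, 0, -0.004, -0.7, -0.81, 0.01, 0, 0, -0.005]
[-0.7, -0.83, 0.02, 0, 0, -0.004, -0.68, -0.83, 0.02, 0, 0, -0.004, -0.68, -0.83, 0.01, 0, 0, -0.005, -0.68, -0.84, 0.02, 0, 0, -0.004, -0.66, -0.85, 0.02, 0, 0, -0.004]
[-0.66, -0.85, 0.01, 0, 0, -0.004, 0, 0, 0.93, 0, 0, 0, 0, 0, 0.93, 0, 0, 0, 0, 0, 0.93, 0, 0, 0, 0, 0, 0.93, 0, 0, 0]
[0, 0, 0.93, 0, 0, 0, 0, 0.01, 0.93, 0, 0, 0]
```

Call:
send_rows(
  commands=[0,0,0,0,0,-0.052,0,0,0,0,0,-0.052,0,0,0,0,0,-0.052],
  gripper=0.4,
)

```text
t: 0.4
tcp_pos: [254.5, 515.4, 191.7]
tool_rot: [[-0.99, 0.142, -0.0], [0.142, 0.99, -0.001], [0.0, -0.001, -1.0]]
ft_force: [0.5, 0.1, -0.7]
gripper_width: 43.9
grasp_force: 0.0
```

Call:
send_rows(
  commands=[-0.67,-0.88,0.02,0,0,0,-0.67,-0.88,0.02,0,0,0,-0.67,-0.88,0.02,0,0,0,-0.67,-0.88,0.02,0,0,0,-0.67,-0.88,0.02,0,0,0],
)

```text
t: 0.9
tcp_pos: [308.3, 417.7, 189.8]
tool_rot: [[-0.989, 0.146, -0.0], [0.146, 0.989, -0.0], [0.0, -0.001, -1.0]]
ft_force: [0.2, 0.3, -0.4]
gripper_width: 34.1
grasp_force: 0.0
```

Call:
send_rows(
  commands=[-0.67,-0.88,0.02,0,0,0,-0.67,-0.88,0.02,0,0,0,-0.67,-0.88,0.02,0,0,0,-0.67,-0.88,0.02,0,0,0,-0.67,-0.88,0.02,0,0,0],
)

```text
t: 1.4
tcp_pos: [361.7, 320.9, 187.8]
tool_rot: [[-0.989, 0.146, -0.0], [0.146, 0.989, -0.0], [0.0, -0.0, -1.0]]
ft_force: [1.2, -0.0, 0.7]
gripper_width: 34.1
grasp_force: 0.0
```

Call:
send_rows(
  commands=[-0.67,-0.88,0.02,0,0,0,-0.67,-0.88,0.02,0,0,0,-0.67,-0.88,0.02,0,0,0,-0.67,-0.88,0.02,0,0,0,-0.67,-0.88,0.02,0,0,0],
)

```text
t: 1.9
tcp_pos: [415.1, 224.0, 185.8]
tool_rot: [[-0.989, 0.146, -0.0], [0.146, 0.989, -0.0], [0.0, -0.0, -1.0]]
ft_force: [-0.2, -1.0, 0.0]
gripper_width: 34.3
grasp_force: 0.0
```

Call:
send_rows(
  commands=[-0.67,-0.88,0.02,0,0,0,-0.67,-0.88,0.02,0,0,0,-0.67,-0.88,0.02,0,0,0,-0.67,-0.88,0.02,0,0,0,-0.67,-0.88,0.02,0,0,0],
)

```text
t: 2.4
tcp_pos: [468.5, 127.2, 183.8]
tool_rot: [[-0.989, 0.146, -0.0], [0.146, 0.989, -0.0], [0.0, -0.0, -1.0]]
ft_force: [-0.1, 0.0, 0.3]
gripper_width: 34.1
grasp_force: 0.0
```

Call:
send_rows(
  commands=[-0.67,-0.88,0.02,0,0,0,-0.67,-0.88,0.02,0,0,0,-0.67,-0.88,0.02,0,0,0,-0.67,-0.88,0.02,0,0,0,-0.67,-0.88,0.02,0,0,0],
)

```text
t: 2.9
tcp_pos: [521.9, 30.3, 181.8]
tool_rot: [[-0.989, 0.146, -0.0], [0.146, 0.989, -0.0], [0.0, -0.0, -1.0]]
ft_force: [0.0, 0.7, 0.2]
gripper_width: 34.4
grasp_force: 0.0
```

Call:
send_rows(
  commands=[-0.67,-0.88,0.02,0,0,0,-0.67,-0.88,0.02,0,0,0,-0.67,-0.88,0.02,0,0,0,-0.67,-0.88,0.02,0,0,0,-0.67,-0.88,0.02,0,0,0],
)

```text
t: 3.4
tcp_pos: [575.3, -66.5, 179.7]
tool_rot: [[-0.989, 0.146, -0.001], [0.146, 0.989, -0.0], [0.001, -0.0, -1.0]]
ft_force: [-0.2, 0.4, -0.2]
gripper_width: 33.9
grasp_force: 0.0
```

Call:
send_rows(
  commands=[-0.67,-0.88,0.02,0,0,0,-0.67,-0.88,0.02,0,0,0,-0.67,-0.88,0.02,0,0,0,-0.67,-0.88,0.02,0,0,0,-0.6,-0.8,0.02,0,0,0],
)

```text
t: 3.9
tcp_pos: [627.5, -161.7, 177.6]
tool_rot: [[-0.989, 0.147, -0.001], [0.147, 0.989, -0.0], [0.001, -0.0, -1.0]]
ft_force: [-0.9, 0.7, 0.1]
gripper_width: 34.4
grasp_force: 0.0
```

Run:
```python
from geo import *
from rig import *
s=state(); print(np.round(s["tcp_pos"],1),np.round(s["q"],2)); c=camera("wrist"); np.savez("w0.npz",**c,tcp=s["tcp_pos"],rot=s["tool_rot"]); cv2.imwrite("pics/w0.png",c["frame"][:,:,::-1])
T=c["tool_from_camera"]; print(np.round(T,3).tolist(),c["intrinsics"].tolist())
R=np.array(s["tool_rot"]); c["rotation"]=R@T[:3,:3]; c["xyz"]=R@T[:3,3]+s["tcp_pos"]
P=cloud(c).reshape(-1,3); F=c["frame"].reshape(-1,3).astype(int)
L=np.c_[(P-M)@up,(P-M)@ry,(P-M)@nn]
k=(F.max(1)<60)&(L[:,2]>22)&(L[:,2]<60)&(L[:,0]<-45)&(L[:,0]>-90); print("handle",k.sum(),L[k].mean(0).round(1),np.percentile(L[k],[2,98],axis=0).round(1))
for y in(-70,0,70):
    k=(abs(L[:,2]-24)<4)&(abs(L[:,1]-y)<28)&(abs(L[:,0])<25)&(F.max(1)<150)
    if k.sum()>9: print(y,k.sum(),L[k].mean(0).round(1),rect(L[k][:,:2]))
```

```text
[ 627.5 -161.7  177.6] [ 0.3   0.85 -0.24  1.2   0.2   1.12  1.48]
[[0.001, -0.955, -0.296, 75.539], [1.0, 0.001, 0.001, -0.329], [-0.001, -0.296, 0.955, -182.181], [0.0, 0.0, 0.0, 1.0]] [[337.44642951405757, 0.0, 314.2775075006954], [0.0, 337.44642951405757, 238.15734306667963], [0.0, 0.0, 1.0]]
handle 1409 [-64.8  -9.7  38.8] [[-70.4 -53.6  33. ]
 [-60.8  50.8  41.7]]
-70 1313 [ -1.  -70.7  24.4] (array([ -2.1, -70.5]), array([15. , 43.6]), 0.3)
0 478 [-0.7 -4.3 24.5] (array([-0.3, -0.8]), array([29.4, 26. ]), 74.0)
70 882 [-0.4 68.1 24.6] (array([-0.7, 69. ]), array([28.3, 27.3]), 85.8)
```

View pics/w0.png

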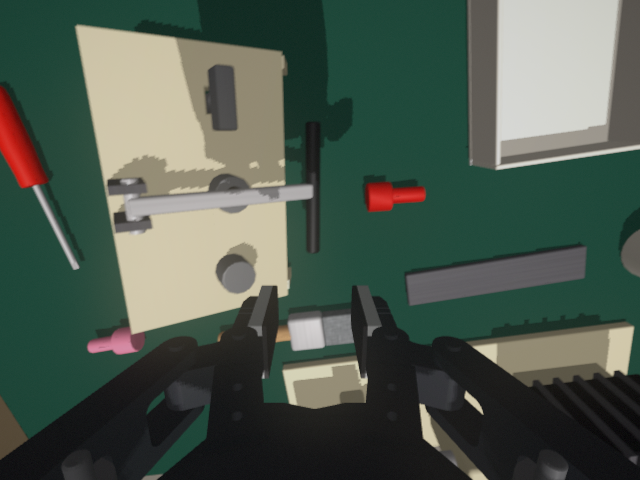

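Call:
send_rows(
  commands=[0,-0.14,0.95,0,0,0,0,0,0.95,0,0,0,0,0,0.95,0,0,0,0,0,0.95,0,0,0,0,0,0.95,0,0,0],
)

```text
t: 4.45
tcp_pos: [626.6, -163.4, 81.9]
tool_rot: [[-0.989, 0.146, -0.001], [0.146, 0.989, 0.0], [0.001, -0.0, -1.0]]
ft_force: [-1.0, -0.1, 0.7]
gripper_width: 33.8
grasp_force: 0.0
```

Call:
send_rows(
  commands=[0,0,0.95,0,0,0,0,0,0,0,0,0],
)

```text
t: 4.65
tcp_pos: [625.5, -163.2, 61.6]
tool_rot: [[-0.989, 0.146, -0.004], [0.146, 0.989, 0.001], [0.004, 0.0, -1.0]]
ft_force: [0.7, -0.4, 0.4]
gripper_width: 34.0
grasp_force: 0.0
```

Call:
send_rows(
  commands=[0,0,0,0,0,0,0,0,0,0,0,0,0,0,0,0,0,0,0,0,0,0,0,0],
  gripper=0.0,
)

```text
t: 5.05
tcp_pos: [627.1, -163.5, 64.6]
tool_rot: [[-0.989, 0.146, 0.001], [0.146, 0.989, -0.0], [-0.001, -0.0, -1.0]]
ft_force: [-0.5, 0.4, -0.4]
gripper_width: 0.5
grasp_force: 0.0
```

Run:
```python
from geo import *
from rig import *
s=state(); print(s["gripper_width"],s["grasp_force"],np.round(s["ft_force"],1))
p=s["tcp_pos"];R=s["tool_rot"]
g=p-19*np.array([0,0,-1.]) 
v=p+[0,0,13]-PIV; v=v-ry*(v@ry); a0=np.degrees(np.arctan2(v[2],v@rx))%360; print("p",np.round(p,1),"r",np.linalg.norm(v).round(1),"ang",a0.round(1))
r=135; w=[]; off=(p-PIV)@ry
for a in np.linspace(210,210-144,25)[1:]:
    b=np.radians(a); d=r*(np.cos(b)*rx+np.sin(b)*np.array([0,0,1])); d0=r*(np.cos(np.radians(210))*rx+np.sin(np.radians(210))*np.array([0,0,1]))
    w.append((p+d-d0,R,1))
import io,contextlib
f=io.StringIO()
with contextlib.redirect_stdout(f): plan(p,R,w)
print("\n".join(l for l in f.getvalue().splitlines() if l[0]!="#"))
```

```text
0.47099140830815117 0.0 [-0.5  0.4 -0.4]
p [ 627.1 -163.5   64.6] r 134.9 ang 208.2
[0, 0.32, -0.63, 0, 0, 0, 0, 0.25, -0.66, 0, 0, 0, 0, 0.19, -0.68, 0, 0, 0, 0, 0.11, -0.7, 0, 0, 0, 0, 0.03, -0.71, 0, 0, 0]
[0, -0.03, -0.7, 0, 0, 0, 0, -0.11, -0.7, 0, 0, 0, 0, -0.19, -0.68, 0, 0, 0, 0, -0.25, -0.66, 0, 0, 0, -0.01, -0.32, -0.63, 0, 0, 0]
[0, -0.39, -0.59, 0, 0, 0, 0, -0.44, -0.55, 0, 0, 0, 0, -0.5, -0.5, 0, 0, 0, 0.01, -0.55, -0.45, 0, 0, 0, 0, -0.59, -0.38, 0, 0, 0]
[0, -0.63, -0.32, 0, 0, 0, 0, -0.66, -0.25, 0, 0, 0, 0, -0.68, -0.19, 0, 0, 0, 0, -0.7, -0.11, 0, 0, 0, 0, -0.71, -0.03, 0, 0, 0]
[0, -0.7, 0.03, 0, 0, 0, 0, -0.7, 0.11, 0, 0, 0, 0, -0.68, 0.19, 0, 0, 0, 0, -0.66, 0.25, 0, 0, 0]
```

Run:
```python
from rig import *
import cv2,numpy as np
a=camera("scene")["frame"][230:400,190:360,::-1]; b=camera("wrist")["frame"][60:420,140:500,::-1]
cv2.imwrite("pics/miss.png",np.hstack([cv2.resize(a,(400,400),interpolation=cv2.INTER_CUBIC),cv2.resize(b,(400,400))]))
```

```text
(no output)
```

View pics/miss.png

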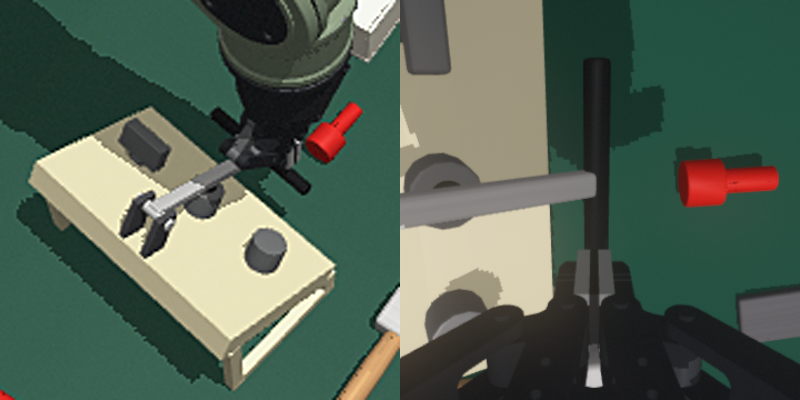

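Run:
```python
from geo import *
from rig import *
s=state(); print(np.round(s["tcp_pos"],1)); c=camera("wrist"); T=c["tool_from_camera"]
R=np.array(s["tool_rot"]); c["rotation"]=R@T[:3,:3]; c["xyz"]=R@T[:3,3]+s["tcp_pos"]
P=cloud(c); L=np.stack([(P-M)@up,(P-M)@ry,(P-M)@nn],-1)
for y in (-45,-30,-15,15,18,22,26,30,40,48):
    k=(abs(L[...,1]-y)<1.5)&(L[...,0]<-50)&(L[...,0]>-85)&(P[...,2]>40); q=P[k]
    if len(q): print(y,len(q),"z range",np.percentile(q[:,2],[5,50,95]).round(1),"xrack",((q-M)@rx).mean().round(1))
print(np.round((np.array(s["tcp_pos"])-M)@rx,1), np.round((np.array(s["tcp_pos"])-M)@ry,1))
f=c["frame"]
for r in range(120,420,12):
    print(r,[(P[r,cc]-0).round(0).tolist() for cc in (314,)],f[r,314])
```

```text
[ 627.  -163.5   64.3]
-45 230 z range [51.4 79.6 81.7] xrack -67.9
-30 209 z range [51.3 79.4 81.5] xrack -66.9
-15 198 z range [51.1 79.1 81.6] xrack -66.6
15 507 z range [ 78.9 191.7 194.6] xrack -116.2
18 5821 z range [153.7 183.3 196.4] xrack -120.7
22 446 z range [ 52.2 114.5 194.4] xrack -81.6
26 169 z range [51.4 79.4 82. ] xrack -69.1
30 184 z range [ 51.6  80.1 178.9] xrack -74.1
40 52 z range [ 50.8  53.  160.8] xrack -53.8
48 40 z range [50.8 52.4 54.3] xrack -46.5
-74.3 29.8
120 [[546.0, -152.0, 82.0]] [32 33 33]
132 [[552.0, -153.0, 82.0]] [33 32 34]
144 [[557.0, -153.0, 81.0]] [35 35 35]
156 [[562.0, -154.0, 81.0]] [33 34 33]
168 [[568.0, -155.0, 81.0]] [35 35 36]
180 [[574.0, -156.0, 82.0]] [36 35 36]
192 [[579.0, -157.0, 81.0]] [37 37 37]
204 [[585.0, -158.0, 81.0]] [39 39 38]
216 [[591.0, -159.0, 81.0]] [77 76 76]
228 [[597.0, -159.0, 82.0]] [130 128 127]
240 [[604.0, -160.0, 81.0]] [40 40 38]
252 [[611.0, -161.0, 80.0]] [42 41 37]
264 [[617.0, -162.0, 80.0]] [43 41 40]
276 [[624.0, -163.0, 81.0]] [43 42 38]
288 [[616.0, -162.0, 112.0]] [40 39 34]
300 [[616.0, -162.0, 122.0]] [39 37 32]
312 [[617.0, -162.0, 131.0]] [40 38 33]
324 [[616.0, -162.0, 141.0]] [42 40 36]
336 [[621.0, -163.0, 140.0]] [48 46 46]
348 [[626.0, -164.0, 141.0]] [46 44 43]
360 [[631.0, -164.0, 141.0]] [45 44 44]
372 [[636.0, -165.0, 141.0]] [80 77 78]
384 [[749.0, -182.0, 14.0]] [91 89 89]
396 [[756.0, -183.0, 20.0]] [205 202 202]
408 [[768.0, -184.0, 21.0]] [181 178 177]
```

Run:
```python
from geo import *
from rig import *
c0=dict(np.load("w0.npz")); c1=camera("wrist")
for n,c in(("open34",c0),("shut",c1)):
    T=c["tool_from_camera"]; c=dict(c); c["rotation"]=T[:3,:3]; c["xyz"]=T[:3,3]; P=cloud(c).reshape(-1,3)
    k=(abs(P[:,0])<16)&(abs(P[:,1])<45)&(P[:,2]>-80)&(P[:,2]<10); q=P[k]; print(n,k.sum())
    for z in range(-80,10,5):
        m=(q[:,2]>=z)&(q[:,2]<z+5)
        if m.sum(): print(z,m.sum(),q[m].min(0).round(0),q[m].max(0).round(0))
s=state(); print(s["q"].round(3) if hasattr(s["q"],"round") else s["q"])
```

```text
open34 4106
-80 1036 [-12. -34. -80.] [ 12.  28. -75.]
-75 532 [-11. -31. -75.] [ 12.  31. -70.]
-70 603 [-11. -31. -70.] [ 12.  31. -65.]
-65 554 [-11. -31. -65.] [ 12.  31. -60.]
-60 484 [-11. -31. -60.] [ 12.  31. -55.]
-55 445 [-11. -31. -55.] [ 12.  31. -50.]
-50 342 [-11. -30. -50.] [ 12.  30. -45.]
-45 110 [-10. -23. -45.] [ 11.  22. -40.]
shut 4723
-80 740 [-11. -16. -80.] [ 12.  16. -75.]
-75 300 [  6. -14. -75.] [ 12.  13. -70.]
-70 457 [  6. -14. -70.] [ 12.  13. -65.]
-65 417 [  6. -14. -65.] [ 12.  14. -60.]
-60 374 [  6. -14. -60.] [ 12.  14. -55.]
-55 334 [  6. -14. -55.] [ 11.  14. -50.]
-50 239 [  6. -13. -50.] [ 12.  13. -45.]
-45 41 [ 10.  -7. -45.] [ 11.   6. -43.]
-20 489 [ -2.  -4. -18.] [ 16.   6. -15.]
-15 208 [ -4.  -5. -15.] [ 16.   7. -11.]
-5 1 [  2. -44.  -0.] [  2. -44.  -0.]
0 473 [-16. -45.   0.] [ 12. -37.   5.]
5 650 [-16. -42.   5.] [ 11. -28.  10.]
[ 0.299  0.978 -0.216  1.322  0.235  0.866  1.447]
```

The shut fingers end about 43 mm short of the reported TCP. The wrist depth shows their tips at tool z ≈ -43, above the bar (top at z ≈ 81). I'll work with that measured tip from here.

Call:
send_rows(
  commands=[0,0,0,0,0,0,0,0,0,0,0,0,0,0,0,0,0,0],
  gripper=0.4,
)

```text
t: 5.55
tcp_pos: [626.9, -163.5, 64.0]
tool_rot: [[-0.989, 0.146, -0.0], [0.146, 0.989, -0.0], [0.0, -0.0, -1.0]]
ft_force: [-0.0, 0.0, -0.6]
gripper_width: 34.1
grasp_force: 0.0
```

Call:
send_rows(
  commands=[0,0,0.75,0,0,0,0,0,0.75,0,0,0,0,0,0.75,0,0,0,0,0,0,0,0,0],
)

```text
t: 5.95
tcp_pos: [625.5, -163.1, 16.2]
tool_rot: [[-0.989, 0.146, -0.004], [0.146, 0.989, 0.001], [0.004, 0.0, -1.0]]
ft_force: [0.1, -0.8, -0.2]
gripper_width: 34.2
grasp_force: 0.0
```

Call:
send_rows(
  commands=[0,0,0,0,0,0,0,0,0,0,0,0,0,0,0,0,0,0,0,0,0,0,0,0],
  gripper=0.0,
)

```text
t: 6.35
tcp_pos: [627.2, -162.5, 19.5]
tool_rot: [[-0.989, 0.146, 0.001], [0.146, 0.989, 0.001], [-0.0, 0.001, -1.0]]
ft_force: [0.3, 4.9, -2.5]
gripper_width: 9.8
grasp_force: 58.5
```

Call:
send_rows(
  commands=[0,0.32,-0.63,0,0,0,0,0.25,-0.66,0,0,0,0,0.19,-0.68,0,0,0,0,0.11,-0.7,0,0,0,0,0.03,-0.71,0,0,0],
)

```text
t: 6.85
tcp_pos: [629.7, -145.4, 88.1]
tool_rot: [[-0.989, 0.146, 0.0], [0.146, 0.989, -0.0], [-0.0, 0.0, -1.0]]
ft_force: [1.9, -1.1, -4.3]
gripper_width: 9.9
grasp_force: 58.3
```

Call:
send_rows(
  commands=[0,-0.03,-0.7,0,0,0,0,-0.11,-0.7,0,0,0,0,-0.19,-0.68,0,0,0,0,-0.25,-0.66,0,0,0,0,-0.32,-0.63,0,0,0],
)

```text
t: 7.35
tcp_pos: [627.3, -162.0, 155.6]
tool_rot: [[-0.989, 0.145, 0.001], [0.145, 0.989, 0.002], [-0.001, 0.002, -1.0]]
ft_force: [2.0, 8.0, -1.3]
gripper_width: 9.4
grasp_force: 58.4
```

Call:
send_rows(
  commands=[0,-0.39,-0.59,0,0,0,0,-0.44,-0.55,0,0,0,0,-0.5,-0.5,0,0,0,0,-0.55,-0.45,0,0,0,0,-0.59,-0.38,0,0,0],
)

```text
t: 7.85
tcp_pos: [620.8, -208.0, 206.8]
tool_rot: [[-0.99, 0.143, 0.003], [0.143, 0.99, 0.006], [-0.002, 0.007, -1.0]]
ft_force: [-1.5, 8.7, 9.5]
gripper_width: 9.1
grasp_force: 59.3
```

Call:
send_rows(
  commands=[0,-0.63,-0.32,0,0,0,0,-0.66,-0.25,0,0,0,0,-0.68,-0.19,0,0,0,0,-0.7,-0.11,0,0,0,0,-0.71,-0.03,0,0,0],
)

```text
t: 8.35
tcp_pos: [610.5, -279.7, 224.4]
tool_rot: [[-0.989, 0.146, 0.004], [0.146, 0.989, -0.001], [-0.004, -0.0, -1.0]]
ft_force: [-0.9, 3.8, 15.5]
gripper_width: 9.6
grasp_force: 64.3
```

Run:
```python
from geo import *
from rig import *
s=state(); p=s["tcp_pos"]; v=p+np.array([0,0,56])-PIV
print(np.round(p,1),"x",(v@rx).round(1),"y",(v@ry).round(1),"z",v[2].round(1),"r",np.hypot(v@rx,v[2]).round(1),"theta",np.radians(210-np.degrees(np.arctan2(v[2],v@rx))).round(3),s["gripper_width"],np.round(s["ft_force"],1),np.round(s["q"],2))
```

```text
[ 610.5 -279.7  224.4] x -1.5 y 30.6 z 139.1 r 139.1 theta 2.083 9.555429902867395 [-0.9  3.8 15.5] [ 0.47  0.86 -0.25  1.01  0.2   1.3   1.68]
```

Call:
send_rows(
  commands=[0,-0.7,-0.07,0,0,0,0,-0.7,0.05,0,0,0,0,-0.68,0.15,0,0,0],
)

```text
t: 8.65
tcp_pos: [602.7, -320.9, 218.9]
tool_rot: [[-0.989, 0.146, -0.002], [0.146, 0.989, 0.001], [0.002, 0.001, -1.0]]
ft_force: [4.9, 4.1, -9.2]
gripper_width: 9.4
grasp_force: 59.6
```

Call:
send_rows(
  commands=[0,-0.6,0.22,0,0,0,0,0,0,0,0,0],
)

```text
t: 8.85
tcp_pos: [600.5, -334.3, 213.9]
tool_rot: [[-0.989, 0.149, -0.002], [0.149, 0.989, -0.001], [0.002, -0.001, -1.0]]
ft_force: [-10.4, 1.1, 3.0]
gripper_width: 9.5
grasp_force: 60.6
```

Run:
```python
from geo import *
from rig import *
s=state(); p=s["tcp_pos"]; v=p+np.array([0,0,56])-PIV
print("x",(v@rx).round(1),"z",v[2].round(1),"theta",np.radians(210-np.degrees(np.arctan2(v[2],v@rx))).round(3),s["gripper_width"],np.round(s["ft_force"],1))
c=camera("scene"); cv2.imwrite("pics/open1.png",cv2.resize(c["frame"][200:400,180:400,::-1],None,fx=2.5,fy=2.5))
```

```text
x 53.9 z 128.6 theta 2.491 9.488049335795395 [-10.4   1.1   3. ]
```

View pics/open1.png

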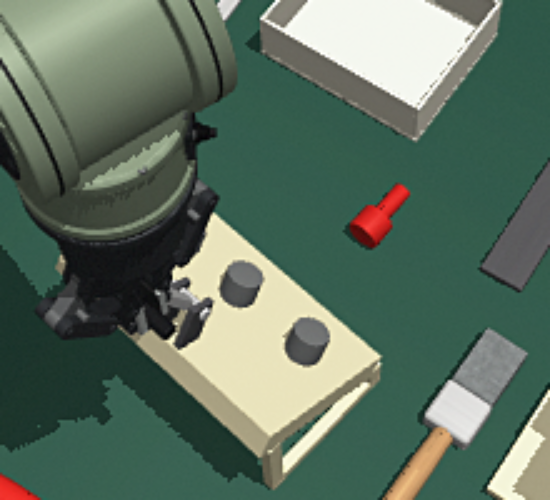

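The clamp is past vertical (about 2.49 rad), so I'm releasing it and rising.

Call:
send_rows(
  commands=[0,0,0,0,0,0,0,0,0,0,0,0,0,0,0,0,0,0],
  gripper=0.6,
)

```text
t: 9.2
tcp_pos: [602.3, -332.2, 214.8]
tool_rot: [[-0.989, 0.146, 0.001], [0.146, 0.989, -0.001], [-0.001, -0.0, -1.0]]
ft_force: [-0.4, -0.3, -0.2]
gripper_width: 51.0
grasp_force: 0.0
```

Call:
send_rows(
  commands=[0,0,-0.7,0,0,0,0,0,-0.9,0,0,0,0,0,-0.9,0,0,0,0,0,-0.9,0,0,0,0,0,0,0,0,0],
)

```text
t: 9.7
tcp_pos: [602.8, -332.4, 284.8]
tool_rot: [[-0.989, 0.146, 0.003], [0.146, 0.989, -0.002], [-0.004, -0.001, -1.0]]
ft_force: [0.0, -0.5, -0.4]
gripper_width: 51.8
grasp_force: 0.0
```

Run:
```python
from geo import *
from rig import *
s=state(); p=s["tcp_pos"]; R=np.array(s["tool_rot"]); print(np.round(p,1),np.round(s["q"],2))
c=camera("scene"); P=cloud(c); d=P-PIV; f=c["frame"].astype(int)
k=(f.max(-1)<60)&(abs(d@ry)<60)&(d@rx>30)&(d@rx<110)&(d[...,2]>80)&(d[...,2]<145); q=d[k]; print("handle",k.sum(),(q@rx).mean().round(1),q[:,2].mean().round(1))
print("rot",(Rn.from_matrix(R.T@TILT).as_rotvec()/2).round(4))
A=slope(0,70,31); print("A",A.round(1)); print("shift in TILT (units)",(TILT.T@(A-p)/20).round(2))
```

```text
[ 602.8 -332.4  284.8] [ 0.53  0.87 -0.25  0.76  0.19  1.53  1.78]
handle 211 59.5 124.5
rot [0.2612 0.0019 0.    ]
A [ 658.1 -227.6  105.4]
shift in TILT (units) [-1.97  9.32  4.97]
```

Call:
send_rows(
  commands=[0,0.9,0,0,0,0,0,0.9,0,0,0,0,0,0.9,0,0,0,0,0,0.9,0,0,0,0,0,0.9,0,0,0,0],
)

```text
t: 10.25
tcp_pos: [615.2, -242.1, 282.0]
tool_rot: [[-0.989, 0.146, -0.001], [0.146, 0.989, 0.0], [0.001, -0.0, -1.0]]
ft_force: [0.5, 0.2, -0.3]
gripper_width: 51.2
grasp_force: 0.0
```

Call:
send_rows(
  commands=[0,0,0,0.065,0,0,0,0,0,0.065,0,0,0,0,0,0.065,0,0,0,0,0,0.066,0,0,0,0,0,0,0,0],
)

```text
t: 10.75
tcp_pos: [616.3, -237.9, 280.5]
tool_rot: [[-0.99, 0.119, -0.072], [0.139, 0.857, -0.496], [0.003, -0.501, -0.866]]
ft_force: [0.5, 0.4, -0.5]
gripper_width: 51.4
grasp_force: 0.0
```

```bash
cat > now.py <<'E'
from geo import *
from rig import *
import sys
def now(*targets):
    s=state(); p=s["tcp_pos"]; R=np.array(s["tool_rot"]); print(round(s["t"],2),np.round(p,1),"q",np.round(s["q"],2),"w",round(s["gripper_width"],1),"f",np.round(s["ft_force"],1))
    print("turn to TILT",(Rn.from_matrix(R.T@TILT).as_rotvec()/2).round(4),"to DOWN",(Rn.from_matrix(R.T@DOWN).as_rotvec()/2).round(4), "angle",np.degrees(np.arccos(np.clip(R[:,2]@-nn,-1,1))).round(2))
    for t in targets: print(np.round(t,1),"shift here",(R.T@(t-p)/20).round(2),"in DOWN",(DOWN.T@(t-p)/20).round(2))
E
python3 -c "
from now import *
now(slope(0,70,31),slope(0,70,-39))"
```

```text
10.75 [ 616.3 -237.9  280.5] q [ 0.06  0.79 -0.01  1.12  0.55  1.32  1.32] w 51.4 f [ 0.5  0.4 -0.5]
turn to TILT [-0.0005  0.001   0.0045] to DOWN [-2.623e-01 -2.000e-04  4.600e-03] angle 0.4
[ 658.1 -227.6  105.4] shift here [-2.02  5.07  7.17] in DOWN [-1.99  0.82  8.75]
[ 653.  -262.2   44.8] shift here [-2.02  5.08 10.67] in DOWN [-1.99 -0.93 11.78]
```

Call:
send_rows(
  commands=[-0.25,0.63,0.9,0,0,0.004,-0.25,0.63,0.9,0,0,0,-0.25,0.63,0.9,0,0,0,-0.25,0.63,0.9,0,0,0,-0.25,0.63,0.9,0,0,0],
)

```text
t: 11.25
tcp_pos: [641.8, -237.2, 172.0]
tool_rot: [[-0.988, 0.135, -0.073], [0.153, 0.857, -0.492], [-0.004, -0.498, -0.867]]
ft_force: [-0.3, 0.0, -0.8]
gripper_width: 51.2
grasp_force: 0.0
```

Call:
send_rows(
  commands=[-0.25,0.63,0.9,0,0,0,-0.25,0.63,0.9,0,0,0,-0.25,0.63,0.9,0,0,0,0,0,0,0,0,0],
)

```text
t: 11.65
tcp_pos: [656.7, -233.3, 104.5]
tool_rot: [[-0.988, 0.133, -0.076], [0.153, 0.857, -0.492], [0.0, -0.498, -0.867]]
ft_force: [-0.1, 0.5, -0.1]
gripper_width: 51.4
grasp_force: 0.0
```

```bash
python3 -c "
from now import *
now(slope(0,70,-39))
s=state();c=camera('wrist'); T=c['tool_from_camera']; R=np.array(s['tool_rot']); c['rotation']=R@T[:3,:3]; c['xyz']=R@T[:3,3]+s['tcp_pos']
P=cloud(c).reshape(-1,3);F=c['frame'].reshape(-1,3).astype(int);L=np.c_[(P-M)@up,(P-M)@ry,(P-M)@nn]
for y in(-70,0,70):
    k=(abs(L[:,2]-24)<4)&(abs(L[:,1]-y)<28)&(abs(L[:,0])<25)&(F.max(1)<150)
    if k.sum()>9: print(y,k.sum(),L[k].mean(0).round(1),rect(L[k][:,:2]))
cv2.imwrite('pics/w1.png',c['frame'][:,:,::-1])
d=dict(c); d['rotation']=T[:3,:3]; d['xyz']=T[:3,3]; q=cloud(d).reshape(-1,3); k=(abs(q[:,0])<11)&(abs(q[:,1])<45)&(q[:,2]>-80)&(F.max(1)<90)&(L[:,2]>30); print('tip z',np.percentile(q[k][:,2],[50,95,99.5]))
"
```

```text
11.65 [ 656.7 -233.3  104.5] q [0.04 1.04 0.01 1.15 0.58 1.09 1.15] w 51.4 f [-0.1  0.5 -0.1]
turn to TILT [ 0.0012 -0.0015 -0.0025] to DOWN [-0.2606 -0.0008 -0.0028] angle 0.44
[ 653.  -262.2   44.8] shift here [-0.04  0.22  3.31] in DOWN [-0.03 -1.45  2.98]
-70 1296 [ -1.7 -57.1  24.3] (array([ -1.9, -57.3]), array([18.7, 13.7]), 89.7)
0 2452 [-2.  -0.7 24.6] (array([-1.9, -0.5]), array([29.1, 29.2]), 55.9)
70 1776 [-2.  68.1 24.5] (array([-1.7, 68.8]), array([27.9, 28.9]), 88.8)
tip z [-66.35990844 -48.26820471 -44.00338658]
```

View pics/w1.png

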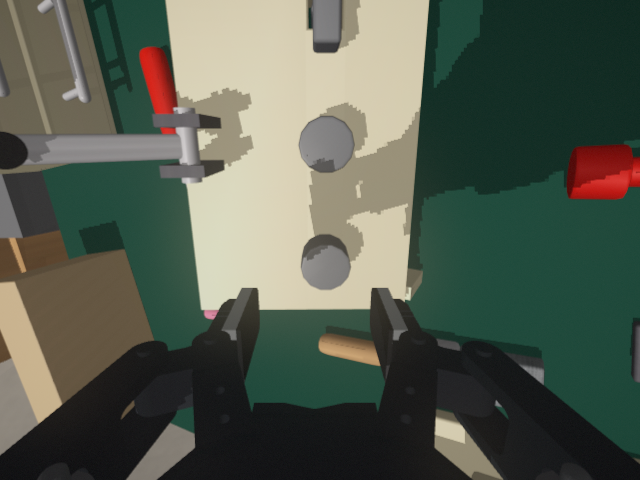

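Call:
send_rows(
  commands=[0,0.3,0,0,0,0,0,0,0.83,0,0,0,0,0,0.83,0,0,0,0,0,0.83,0,0,0,0,0,0.8,0,0,0],
)

```text
t: 12.2
tcp_pos: [653.4, -262.1, 46.6]
tool_rot: [[-0.988, 0.135, -0.073], [0.153, 0.856, -0.493], [-0.004, -0.499, -0.867]]
ft_force: [-0.1, -0.3, -1.1]
gripper_width: 51.0
grasp_force: 0.0
```

Call:
send_rows(
  commands=[0,0,0,0,0,0],
)

```text
t: 12.3
tcp_pos: [652.2, -262.7, 45.5]
tool_rot: [[-0.988, 0.135, -0.076], [0.155, 0.856, -0.493], [-0.001, -0.499, -0.866]]
ft_force: [0.2, -0.6, -1.1]
gripper_width: 51.2
grasp_force: 0.0
```

Call:
send_rows(
  commands=[0,0,0,0,0,0,0,0,0,0,0,0,0,0,0,0,0,0,0,0,0,0,0,0],
  gripper=0.0,
)

```text
t: 12.7
tcp_pos: [654.4, -260.2, 47.9]
tool_rot: [[-0.988, 0.135, -0.071], [0.152, 0.857, -0.492], [-0.005, -0.498, -0.867]]
ft_force: [0.0, 5.5, 1.2]
gripper_width: 28.1
grasp_force: 59.3
```

```bash
python3 -c "
from now import *
now(slope(0,70,-39),slope(0,70,60))
"
```

```text
12.7 [ 654.4 -260.2   47.9] q [0.07 1.11 0.03 1.18 0.61 0.97 1.12] w 28.1 f [0.  5.5 1.2]
turn to TILT [ 0.0014  0.001  -0.0034] to DOWN [-0.2604  0.0019 -0.0031] angle 0.43
[ 653.  -262.2   44.8] shift here [ 0.06 -0.02  0.19] in DOWN [ 0.06 -0.11  0.15]
[ 660.3 -213.2  130.6] shift here [ 0.05 -0.01 -4.76] in DOWN [ 0.06  2.36 -4.13]
```

Call:
send_rows(
  commands=[0,0,-0.4,0,0,0,0,0,-0.6,0,0,0,0,0,-0.7,0,0,0,0,0,-0.8,0,0,0,0,0,-0.9,0,0,0],
)

```text
t: 13.2
tcp_pos: [658.8, -227.7, 108.5]
tool_rot: [[-0.988, 0.135, -0.072], [0.153, 0.856, -0.494], [-0.005, -0.5, -0.866]]
ft_force: [-0.6, -0.2, -1.5]
gripper_width: 27.9
grasp_force: 59.9
```

Call:
send_rows(
  commands=[0,0,-0.9,0,0,0,0,0,-0.9,0,0,0,0,0,-0.9,0,0,0],
)

```text
t: 13.5
tcp_pos: [662.7, -200.8, 155.6]
tool_rot: [[-0.988, 0.135, -0.072], [0.153, 0.856, -0.494], [-0.005, -0.499, -0.866]]
ft_force: [-0.6, 0.1, -1.5]
gripper_width: 27.7
grasp_force: 59.9
```

Call:
send_rows(
  commands=[0,0,0,-0.065,0,0,0,0,0,-0.065,0,0,0,0,0,-0.065,0,0,0,0,0,-0.065,0,0,0,0,0,0,0,0],
)

```text
t: 14.0
tcp_pos: [661.4, -207.1, 155.0]
tool_rot: [[-0.987, 0.16, 0.006], [0.16, 0.987, -0.002], [-0.006, -0.001, -1.0]]
ft_force: [0.0, -1.0, -1.6]
gripper_width: 28.0
grasp_force: 60.0
```

```bash
python3 -c "
from now import *
now(np.array([548,308,110.]))
"
```

```text
14.0 [ 661.4 -207.1  155. ] q [ 0.36  0.96 -0.29  1.02  0.25  1.19  1.51] w 28.0 f [ 0.  -1.  -1.6]
turn to TILT [ 0.2611  0.0011 -0.0072] to DOWN [-0.0008  0.0029 -0.0066] angle 29.92
[548. 308. 110.] shift here [ 9.74 24.52  2.16] in DOWN [ 9.4  24.64  2.25]
```

Call:
send_rows(
  commands=[0.39,0.98,0.08,0,0,0,0.39,0.98,0.08,0,0,0,0.39,0.98,0.08,0,0,0,0.39,0.98,0.08,0,0,0,0.39,0.98,0.08,0,0,0],
)

```text
t: 14.5
tcp_pos: [638.9, -97.7, 146.1]
tool_rot: [[-0.988, 0.153, 0.004], [0.153, 0.988, -0.005], [-0.005, -0.004, -1.0]]
ft_force: [0.3, 0.2, -0.9]
gripper_width: 28.0
grasp_force: 60.0
```

Call:
send_rows(
  commands=[0.39,0.98,0.08,0,0,0,0.39,0.98,0.08,0,0,0,0.39,0.98,0.08,0,0,0,0.39,0.98,0.08,0,0,0,0.39,0.98,0.08,0,0,0],
)

```text
t: 15.0
tcp_pos: [615.5, 5.2, 137.7]
tool_rot: [[-0.988, 0.152, 0.005], [0.152, 0.988, -0.004], [-0.005, -0.004, -1.0]]
ft_force: [0.6, 0.8, -0.6]
gripper_width: 28.1
grasp_force: 60.0
```

Call:
send_rows(
  commands=[0.39,0.98,0.08,0,0,0,0.39,0.98,0.08,0,0,0,0.39,0.98,0.08,0,0,0,0.39,0.98,0.08,0,0,0,0.39,0.98,0.08,0,0,0],
)

```text
t: 15.5
tcp_pos: [592.0, 108.0, 129.3]
tool_rot: [[-0.988, 0.152, 0.005], [0.152, 0.988, -0.004], [-0.006, -0.003, -1.0]]
ft_force: [1.2, 0.9, -0.7]
gripper_width: 28.0
grasp_force: 60.0
```

Call:
send_rows(
  commands=[0.39,0.98,0.08,0,0,0,0.39,0.98,0.08,0,0,0,0.39,0.98,0.08,0,0,0,0.39,0.98,0.08,0,0,0,0.39,0.98,0.08,0,0,0],
)

```text
t: 16.0
tcp_pos: [568.5, 210.9, 121.0]
tool_rot: [[-0.988, 0.152, 0.005], [0.152, 0.988, -0.004], [-0.006, -0.003, -1.0]]
ft_force: [0.3, 0.3, -1.4]
gripper_width: 27.9
grasp_force: 60.0
```

Call:
send_rows(
  commands=[0.39,0.98,0.08,0,0,0,0.39,0.98,0.08,0,0,0,0.39,0.98,0.08,0,0,0,0.39,0.98,0.08,0,0,0,0.39,0.98,0.08,0,0,0],
)

```text
t: 16.5
tcp_pos: [545.0, 313.7, 112.6]
tool_rot: [[-0.988, 0.152, 0.005], [0.152, 0.988, -0.004], [-0.006, -0.003, -1.0]]
ft_force: [0.6, -0.0, -1.3]
gripper_width: 28.3
grasp_force: 60.0
```

```bash
python3 -c "
from now import *
now(np.array([548,308,20.]))
"
```

```text
16.5 [545.  313.7 112.6] q [-0.49  0.88 -0.19  1.37  0.2   0.9   0.68] w 28.3 f [ 0.6 -0.  -1.3]
turn to TILT [ 0.2604  0.0022 -0.0032] to DOWN [-0.0014  0.0029 -0.0025] angle 29.84
[548. 308.  20.] shift here [-0.17 -0.25  4.63] in DOWN [-0.19 -0.26  4.63]
```

Call:
send_rows(
  commands=[0,-0.25,0.9,0,0,0,0,0,0.95,0,0,0,0,0,0.95,0,0,0,0,0,0.95,0,0,0,0,0,0.85,0,0,0],
)

```text
t: 17.0
tcp_pos: [544.9, 307.7, 19.7]
tool_rot: [[-0.988, 0.152, 0.005], [0.152, 0.988, -0.004], [-0.006, -0.003, -1.0]]
ft_force: [0.4, 0.5, -1.1]
gripper_width: 27.9
grasp_force: 60.0
```

Call:
send_rows(
  commands=[0,0,0,0,0,0,0,0,0,0,0,0],
)

```text
t: 17.2
tcp_pos: [544.9, 307.9, 20.6]
tool_rot: [[-0.988, 0.153, 0.005], [0.153, 0.988, -0.003], [-0.005, -0.002, -1.0]]
ft_force: [1.1, -0.0, -1.3]
gripper_width: 28.0
grasp_force: 60.0
```

Call:
send_rows(
  commands=[0,0,0,0,0,0,0,0,0,0,0,0,0,0,0,0,0,0],
  gripper=0.6,
)

```text
t: 17.5
tcp_pos: [544.9, 307.8, 20.1]
tool_rot: [[-0.988, 0.153, 0.004], [0.153, 0.988, -0.002], [-0.005, -0.002, -1.0]]
ft_force: [-0.6, -0.0, -0.4]
gripper_width: 51.5
grasp_force: 0.0
```

Call:
send_rows(
  commands=[0,0,-0.95,0,0,0,0,0,-0.95,0,0,0,0,0,-0.95,0,0,0,0,0,-0.95,0,0,0,0,0,-0.95,0,0,0],
)

```text
t: 18.0
tcp_pos: [544.3, 307.9, 115.6]
tool_rot: [[-0.988, 0.153, 0.004], [0.153, 0.988, -0.003], [-0.004, -0.002, -1.0]]
ft_force: [-0.3, -0.0, 0.1]
gripper_width: 51.0
grasp_force: 0.0
```

```bash
python3 -c "
from now import *
A=slope(-1.8,0,40); print(A); now(A+np.array([0,0,10]))
c=camera('top'); P=cloud(c); f=c['frame'].astype(int)
X=P[215:305,118:210].reshape(-1,3); F=f[215:305,118:210].reshape(-1,3); k=(X[:,2]>46)&(X[:,2]<66); print('bowl',rect(X[k][:,:2]))
k=(F.max(1)<120)&(np.hypot(X[:,0]-528,X[:,1]-308)<75)&(X[:,2]>5)&(X[:,2]<75); print('dark in bowl',k.sum(),X[k].mean(0),X[k].max(0))
"
```

```text
[ 589.77542893 -211.27633923  112.34      ]
18.0 [544.3 307.9 115.6] q [-0.48  0.88 -0.2   1.38  0.2   0.9   0.69] w 51.0 f [-0.3 -0.   0.1]
turn to TILT [ 0.2608  0.0013 -0.0035] to DOWN [-0.001   0.0021 -0.003 ] angle 29.89
[ 589.8 -211.3  122.3] shift here [ -6.23 -25.3   -0.26] in DOWN [ -6.07 -25.34  -0.34]
bowl (array([545.9, 269.4]), array([178.4,  95.2]), 23.9)
dark in bowl 194 [491.09199695 280.48130143  27.54196943] [593.2390097  336.28241896  63.26578544]
```

Call:
send_rows(
  commands=[-0.25,-0.98,-0.09,0,0,0,-0.25,-0.98,-0.09,0,0,0,-0.25,-0.98,-0.09,0,0,0,-0.25,-0.98,-0.09,0,0,0,-0.25,-0.98,-0.09,0,0,0],
)

```text
t: 18.55
tcp_pos: [554.0, 206.4, 124.1]
tool_rot: [[-0.988, 0.153, 0.004], [0.153, 0.988, -0.003], [-0.004, -0.002, -1.0]]
ft_force: [0.2, 0.2, 0.5]
gripper_width: 51.5
grasp_force: 0.0
```

Call:
send_rows(
  commands=[-0.25,-0.98,-0.09,0,0,0,-0.25,-0.98,-0.09,0,0,0,-0.25,-0.98,-0.09,0,0,0,-0.25,-0.98,-0.09,0,0,0,-0.25,-0.98,-0.09,0,0,0],
)

```text
t: 19.05
tcp_pos: [563.7, 105.7, 133.4]
tool_rot: [[-0.988, 0.153, 0.004], [0.153, 0.988, -0.003], [-0.004, -0.002, -1.0]]
ft_force: [0.1, -1.0, 0.6]
gripper_width: 51.3
grasp_force: 0.0
```

Call:
send_rows(
  commands=[-0.25,-0.98,-0.09,0,0,0,-0.25,-0.98,-0.09,0,0,0,-0.25,-0.98,-0.09,0,0,0,-0.25,-0.98,-0.09,0,0,0,-0.25,-0.98,-0.09,0,0,0],
)

```text
t: 19.55
tcp_pos: [573.3, 5.1, 142.7]
tool_rot: [[-0.988, 0.153, 0.004], [0.153, 0.988, -0.003], [-0.004, -0.002, -1.0]]
ft_force: [0.7, -0.5, 0.1]
gripper_width: 51.1
grasp_force: 0.0
```

Call:
send_rows(
  commands=[-0.25,-0.98,-0.09,0,0,0,-0.25,-0.98,-0.09,0,0,0,-0.25,-0.98,-0.09,0,0,0,-0.25,-0.98,-0.09,0,0,0,-0.25,-0.98,-0.09,0,0,0],
)

```text
t: 20.05
tcp_pos: [582.9, -95.6, 152.0]
tool_rot: [[-0.988, 0.153, 0.004], [0.153, 0.988, -0.003], [-0.004, -0.002, -1.0]]
ft_force: [-0.5, 0.7, 0.4]
gripper_width: 51.0
grasp_force: 0.0
```

Call:
send_rows(
  commands=[-0.25,-0.98,-0.09,0,0,0,-0.25,-0.98,-0.09,0,0,0,-0.25,-0.98,-0.09,0,0,0,-0.25,-0.98,-0.09,0,0,0,-0.25,-0.98,-0.09,0,0,0],
)

```text
t: 20.55
tcp_pos: [592.6, -196.3, 161.3]
tool_rot: [[-0.988, 0.153, 0.004], [0.153, 0.988, -0.003], [-0.004, -0.002, -1.0]]
ft_force: [-0.3, 0.8, 0.8]
gripper_width: 51.3
grasp_force: 0.0
```

Call:
send_rows(
  commands=[0,0,0,0.065,0,0,0,0,0,0.065,0,0,0,0,0,0.065,0,0,0,0,0,0.065,0,0,0,0,0,0,0,0],
)

```text
t: 21.05
tcp_pos: [593.6, -190.0, 159.4]
tool_rot: [[-0.989, 0.127, -0.071], [0.145, 0.856, -0.496], [-0.002, -0.501, -0.866]]
ft_force: [0.1, -0.5, 0.8]
gripper_width: 51.1
grasp_force: 0.0
```

```bash
python3 -c "
from now import *
now(slope(-1.8,-0.5,31),slope(-1.8,-.5,-38))
c=camera('top'); P=cloud(c); f=c['frame'].astype(int)
X=P[215:305,118:210].reshape(-1,3); F=f[215:305,118:210].reshape(-1,3); k=(X[:,2]>46)&(X[:,2]<66); print('bowl',rect(X[k][:,:2]))
k=(F.max(1)<110)&(np.hypot(X[:,0]-528,X[:,1]-308)<75)&(X[:,2]>5)&(X[:,2]<75); print('dark in bowl',k.sum(),X[k].mean(0),X[k].max(0))
"
```

```text
21.05 [ 593.6 -190.   159.4] q [-0.04  0.87  0.03  1.41  0.58  1.03  1.06] w 51.1 f [ 0.1 -0.5  0.8]
turn to TILT [-0.0005  0.0013  0.0005] to DOWN [-0.2623  0.0011  0.0008] angle 0.41
[ 588.6 -215.7  104.5] shift here [0.07 0.24 3.03] in DOWN [ 0.06 -1.3   2.74]
[ 583.5 -249.8   44.8] shift here [0.08 0.25 6.48] in DOWN [ 0.06 -3.03  5.73]
bowl (array([528.8, 307.5]), array([178.3, 176.6]), 45.2)
dark in bowl 38 [539.6103057  296.63591619  50.23564673] [558.76611799 306.819376    65.72375209]
```

Call:
send_rows(
  commands=[0.08,0.25,0.9,0,0,0,0,0,0.93,0,0,0,0,0,0.93,0,0,0,0,0,0.93,0,0,0,0,0,0.93,0,0,0],
)

```text
t: 21.6
tcp_pos: [584.6, -238.0, 78.2]
tool_rot: [[-0.988, 0.137, -0.073], [0.155, 0.856, -0.492], [-0.005, -0.498, -0.867]]
ft_force: [-0.5, -0.6, 0.4]
gripper_width: 51.1
grasp_force: 0.0
```

Call:
send_rows(
  commands=[0,0,0.93,0,0,0,0,0,0.93,0,0,0,0,0,0,0,0,0],
)

```text
t: 21.9
tcp_pos: [581.7, -256.4, 45.7]
tool_rot: [[-0.988, 0.137, -0.074], [0.155, 0.856, -0.492], [-0.004, -0.498, -0.867]]
ft_force: [-0.1, 0.0, 1.0]
gripper_width: 51.3
grasp_force: 0.0
```

Call:
send_rows(
  commands=[0,0,0,0,0,0,0,0,0,0,0,0,0,0,0,0,0,0,0,0,0,0,0,0],
  gripper=0.0,
)

```text
t: 22.3
tcp_pos: [583.6, -251.3, 45.4]
tool_rot: [[-0.988, 0.134, -0.07], [0.151, 0.86, -0.488], [-0.006, -0.493, -0.87]]
ft_force: [1.4, 20.9, -1.0]
gripper_width: 28.1
grasp_force: 58.4
```

Call:
send_rows(
  commands=[0,0.22,0,0,0,0,0,0,0,0,0,0],
)

```text
t: 22.5
tcp_pos: [583.6, -250.9, 45.0]
tool_rot: [[-0.988, 0.136, -0.071], [0.153, 0.857, -0.493], [-0.006, -0.498, -0.867]]
ft_force: [-0.2, 7.5, 10.7]
gripper_width: 28.4
grasp_force: 59.3
```

Call:
send_rows(
  commands=[0,0,-0.4,0,0,0,0,0,-0.6,0,0,0,0,0,-0.7,0,0,0,0,0,-0.8,0,0,0,0,0,-0.9,0,0,0],
)

```text
t: 23.0
tcp_pos: [587.8, -216.7, 104.2]
tool_rot: [[-0.988, 0.135, -0.073], [0.153, 0.856, -0.493], [-0.004, -0.498, -0.867]]
ft_force: [0.8, -0.3, -1.4]
gripper_width: 28.3
grasp_force: 59.3
```

Call:
send_rows(
  commands=[0,0,-0.9,0,0,0,0,0,-0.9,0,0,0,0,0,-0.9,0,0,0],
)

```text
t: 23.3
tcp_pos: [591.8, -189.9, 151.3]
tool_rot: [[-0.988, 0.135, -0.072], [0.153, 0.857, -0.493], [-0.004, -0.498, -0.867]]
ft_force: [0.3, -0.2, -1.4]
gripper_width: 28.0
grasp_force: 59.3
```

Call:
send_rows(
  commands=[0,0,0,-0.065,0,0,0,0,0,-0.065,0,0,0,0,0,-0.065,0,0,0,0,0,-0.065,0,0,0,0,0,0,0,0],
)

```text
t: 23.8
tcp_pos: [590.4, -196.4, 150.9]
tool_rot: [[-0.987, 0.161, 0.005], [0.161, 0.987, -0.001], [-0.005, 0.0, -1.0]]
ft_force: [0.6, -0.5, -1.9]
gripper_width: 27.8
grasp_force: 59.8
```

```bash
python3 -c "
from now import *
now(np.array([510,312,125.]))
"
```

```text
23.8 [ 590.4 -196.4  150.9] q [ 0.41  0.83 -0.3   1.35  0.27  0.99  1.46] w 27.8 f [ 0.6 -0.5 -1.9]
turn to TILT [ 0.2618  0.0007 -0.0075] to DOWN [ 0.      0.0026 -0.007 ] angle 30.0
[510. 312. 125.] shift here [ 8.07 24.44  1.26] in DOWN [ 7.72 24.55  1.3 ]
```

Call:
send_rows(
  commands=[0.33,0.98,0.05,0,0,0,0.33,0.98,0.05,0,0,0,0.33,0.98,0.05,0,0,0,0.33,0.98,0.05,0,0,0,0.33,0.98,0.05,0,0,0],
)

```text
t: 24.3
tcp_pos: [573.9, -87.6, 145.2]
tool_rot: [[-0.988, 0.152, 0.004], [0.152, 0.988, -0.003], [-0.004, -0.003, -1.0]]
ft_force: [0.5, 0.4, -1.9]
gripper_width: 28.1
grasp_force: 59.8
```

Call:
send_rows(
  commands=[0.33,0.98,0.05,0,0,0,0.33,0.98,0.05,0,0,0,0.33,0.98,0.05,0,0,0,0.33,0.98,0.05,0,0,0,0.33,0.98,0.05,0,0,0],
)

```text
t: 24.8
tcp_pos: [556.3, 14.3, 139.8]
tool_rot: [[-0.988, 0.152, 0.004], [0.152, 0.988, -0.003], [-0.005, -0.003, -1.0]]
ft_force: [-0.6, 0.0, -0.8]
gripper_width: 28.1
grasp_force: 59.8
```

Call:
send_rows(
  commands=[0.33,0.98,0.05,0,0,0,0.33,0.98,0.05,0,0,0,0.33,0.98,0.05,0,0,0,0.33,0.98,0.05,0,0,0,0.33,0.98,0.05,0,0,0],
)

```text
t: 25.3
tcp_pos: [538.6, 116.1, 134.5]
tool_rot: [[-0.988, 0.152, 0.004], [0.152, 0.988, -0.003], [-0.005, -0.002, -1.0]]
ft_force: [0.6, -0.4, -0.7]
gripper_width: 28.2
grasp_force: 59.8
```

Call:
send_rows(
  commands=[0.33,0.98,0.05,0,0,0,0.33,0.98,0.05,0,0,0,0.33,0.98,0.05,0,0,0,0.33,0.98,0.05,0,0,0,0.33,0.98,0.05,0,0,0],
)

```text
t: 25.8
tcp_pos: [520.9, 218.0, 129.2]
tool_rot: [[-0.988, 0.152, 0.004], [0.152, 0.988, -0.003], [-0.005, -0.002, -1.0]]
ft_force: [1.1, -0.2, -1.7]
gripper_width: 27.8
grasp_force: 59.8
```

Call:
send_rows(
  commands=[0.33,0.98,0.05,0,0,0,0.33,0.98,0.05,0,0,0,0.33,0.98,0.05,0,0,0,0.33,0.98,0.05,0,0,0,0.33,0.98,0.05,0,0,0],
)

```text
t: 26.3
tcp_pos: [503.2, 319.9, 123.8]
tool_rot: [[-0.988, 0.152, 0.004], [0.152, 0.988, -0.003], [-0.004, -0.002, -1.0]]
ft_force: [0.3, 0.0, -1.2]
gripper_width: 28.0
grasp_force: 59.8
```

```bash
python3 -c "
from now import *
now(np.array([503,312,22.]))
s=state();c=camera('wrist'); cv2.imwrite('pics/bowl1.png',c['frame'][:,:,::-1])
"
```

```text
26.3 [503.2 319.9 123.8] q [-0.53  0.82 -0.19  1.49  0.19  0.85  0.63] w 28.0 f [ 0.3  0.  -1.2]
turn to TILT [ 0.2607  0.0015 -0.003 ] to DOWN [-0.0011  0.0022 -0.0024] angle 29.88
[503. 312.  22.] shift here [-0.03 -0.38  5.09] in DOWN [-0.05 -0.39  5.09]
```

View pics/bowl1.png

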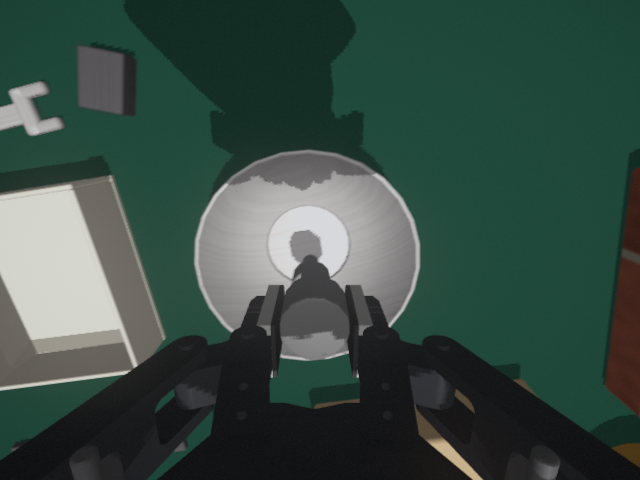

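Call:
send_rows(
  commands=[0,-0.35,0.9,0,0,0,0,0,0.95,0,0,0,0,0,0.95,0,0,0,0,0,0.95,0,0,0,0,0,0.85,0,0,0],
)

```text
t: 26.85
tcp_pos: [502.8, 311.8, 31.0]
tool_rot: [[-0.988, 0.152, 0.004], [0.152, 0.988, -0.003], [-0.004, -0.002, -1.0]]
ft_force: [0.5, 0.7, -1.9]
gripper_width: 28.4
grasp_force: 59.8
```

Call:
send_rows(
  commands=[0,0,0.45,0,0,0,0,0,0,0,0,0,0,0,0,0,0,0],
)

```text
t: 27.15
tcp_pos: [503.3, 311.8, 22.9]
tool_rot: [[-0.988, 0.153, 0.004], [0.153, 0.988, -0.002], [-0.005, -0.002, -1.0]]
ft_force: [0.4, 0.2, -0.4]
gripper_width: 28.0
grasp_force: 59.8
```

Call:
send_rows(
  commands=[0,0,0,0,0,0,0,0,0,0,0,0,0,0,0,0,0,0],
  gripper=0.6,
)

```text
t: 27.45
tcp_pos: [503.3, 311.6, 22.5]
tool_rot: [[-0.988, 0.153, 0.004], [0.153, 0.988, -0.002], [-0.004, -0.002, -1.0]]
ft_force: [-0.2, 0.5, -0.9]
gripper_width: 51.2
grasp_force: 0.0
```

Call:
send_rows(
  commands=[0,0,-0.95,0,0,0,0,0,-0.95,0,0,0,0,0,-0.95,0,0,0,0,0,-0.95,0,0,0,0,0,-0.95,0,0,0],
)

```text
t: 27.95
tcp_pos: [502.7, 311.7, 118.0]
tool_rot: [[-0.988, 0.153, 0.004], [0.153, 0.988, -0.003], [-0.004, -0.002, -1.0]]
ft_force: [0.3, 0.9, 0.2]
gripper_width: 51.3
grasp_force: 0.0
```

```bash
python3 -c "
from now import *
A=slope(-1.8,-70.5,31); print(A); now(A+np.array([5,20,55]))
"
```

```text
[ 519.38155198 -205.34320446  104.546     ]
27.95 [502.7 311.7 118. ] q [-0.52  0.82 -0.19  1.51  0.2   0.82  0.63] w 51.3 f [0.3 0.9 0.2]
turn to TILT [ 0.2608  0.0012 -0.0034] to DOWN [-0.001   0.0021 -0.003 ] angle 29.89
[ 524.4 -185.3  159.5] shift here [ -4.89 -24.4   -2.01] in DOWN [ -4.73 -24.42  -2.08]
```

Call:
send_rows(
  commands=[-0.2,-0.98,-0.08,0,0,0,-0.2,-0.98,-0.08,0,0,0,-0.2,-0.98,-0.08,0,0,0,-0.2,-0.98,-0.08,0,0,0,-0.2,-0.98,-0.08,0,0,0],
)

```text
t: 28.45
tcp_pos: [507.5, 211.0, 125.6]
tool_rot: [[-0.988, 0.153, 0.004], [0.153, 0.988, -0.003], [-0.004, -0.002, -1.0]]
ft_force: [-0.6, -0.5, -1.3]
gripper_width: 51.2
grasp_force: 0.0
```

Call:
send_rows(
  commands=[-0.2,-0.98,-0.08,0,0,0,-0.2,-0.98,-0.08,0,0,0,-0.2,-0.98,-0.08,0,0,0,-0.2,-0.98,-0.08,0,0,0,-0.2,-0.98,-0.08,0,0,0],
)

```text
t: 28.95
tcp_pos: [512.2, 111.1, 133.9]
tool_rot: [[-0.988, 0.153, 0.004], [0.153, 0.988, -0.003], [-0.004, -0.002, -1.0]]
ft_force: [0.5, 0.2, 0.1]
gripper_width: 50.9
grasp_force: 0.0
```

Call:
send_rows(
  commands=[-0.2,-0.98,-0.08,0,0,0,-0.2,-0.98,-0.08,0,0,0,-0.2,-0.98,-0.08,0,0,0,-0.2,-0.98,-0.08,0,0,0,-0.2,-0.98,-0.08,0,0,0],
)

```text
t: 29.45
tcp_pos: [517.0, 11.2, 142.2]
tool_rot: [[-0.988, 0.153, 0.004], [0.153, 0.988, -0.003], [-0.004, -0.002, -1.0]]
ft_force: [-0.1, 0.6, -0.4]
gripper_width: 50.9
grasp_force: 0.0
```

Call:
send_rows(
  commands=[-0.2,-0.98,-0.08,0,0,0,-0.2,-0.98,-0.08,0,0,0,-0.2,-0.98,-0.08,0,0,0,-0.2,-0.98,-0.08,0,0,0,-0.2,-0.98,-0.08,0,0,0],
)

```text
t: 29.95
tcp_pos: [521.7, -88.7, 150.5]
tool_rot: [[-0.988, 0.153, 0.004], [0.153, 0.988, -0.003], [-0.004, -0.002, -1.0]]
ft_force: [0.3, 0.1, -0.5]
gripper_width: 51.0
grasp_force: 0.0
```

Call:
send_rows(
  commands=[-0.2,-0.98,-0.08,0,0,0,-0.2,-0.98,-0.08,0,0,0,-0.2,-0.98,-0.08,0,0,0,-0.2,-0.98,-0.08,0,0,0,-0.2,-0.98,-0.08,0,0,0],
)

```text
t: 30.45
tcp_pos: [526.4, -188.6, 158.8]
tool_rot: [[-0.988, 0.153, 0.004], [0.153, 0.988, -0.003], [-0.004, -0.002, -1.0]]
ft_force: [0.3, 0.5, -0.4]
gripper_width: 51.1
grasp_force: 0.0
```

Call:
send_rows(
  commands=[0,0,0,0.065,0,0,0,0,0,0.065,0,0,0,0,0,0.065,0,0,0,0,0,0.065,0,0,0,0,0,0,0,0],
)

```text
t: 30.95
tcp_pos: [527.7, -182.4, 157.1]
tool_rot: [[-0.99, 0.126, -0.07], [0.144, 0.857, -0.495], [-0.002, -0.5, -0.866]]
ft_force: [0.6, 0.0, 0.7]
gripper_width: 51.2
grasp_force: 0.0
```

```bash
python3 -c "
from now import *
now(slope(-1.8,-70.5,31),slope(-1.8,-70.5,-38))
s=state();c=camera('wrist'); T=c['tool_from_camera']; R=np.array(s['tool_rot']); c['rotation']=R@T[:3,:3]; c['xyz']=R@T[:3,3]+s['tcp_pos']
P=cloud(c).reshape(-1,3);F=c['frame'].reshape(-1,3).astype(int);L=np.c_[(P-M)@up,(P-M)@ry,(P-M)@nn]
k=(abs(L[:,2]-24)<4)&(abs(L[:,1]+70)<28)&(abs(L[:,0])<25)&(F.max(1)<150); print('tee',k.sum(),rect(L[k][:,:2]))
c=camera('top'); cv2.imwrite('pics/top2.png',cv2.resize(c['frame'][150:340,110:470,::-1],None,fx=2.2,fy=2.2,interpolation=cv2.INTER_CUBIC))
"
```

```text
30.95 [ 527.7 -182.4  157.1] q [-0.07  0.78  0.07  1.67  0.62  0.88  0.95] w 51.2 f [0.6 0.  0.7]
turn to TILT [0.0002 0.0017 0.0009] to DOWN [-0.2616  0.0014  0.0013] angle 0.43
[ 519.4 -205.3  104.5] shift here [0.25 0.28 2.87] in DOWN [ 0.24 -1.19  2.63]
[ 514.3 -239.5   44.8] shift here [0.26 0.28 6.32] in DOWN [ 0.24 -2.92  5.61]
tee 660 (array([ -2.4, -71.1]), array([13.1, 42.9]), 0.2)
```

View pics/top2.png

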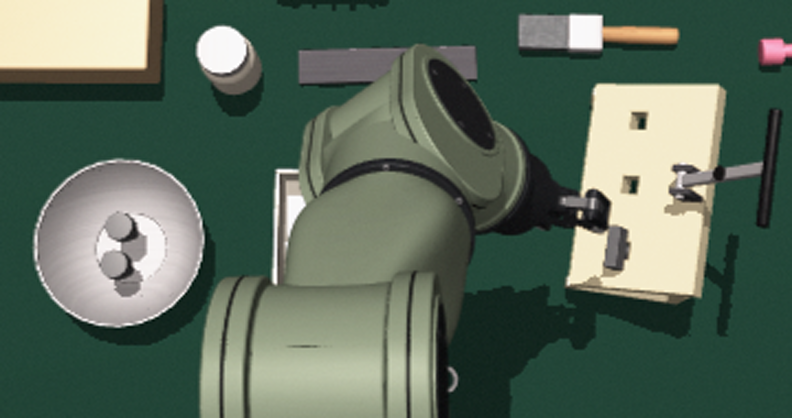

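Both caps stand in the bowl at (120,227) and (117,265). The clamp is open, with its handle at (770,165), and the far and middle holes are empty.

Call:
send_rows(
  commands=[0.24,0.28,0.8,0,0,0,0,0,0.8,0,0,0,0,0,0.8,0,0,0,0,0,0.8,0,0,0,0,0,0,0,0,0],
)

```text
t: 31.55
tcp_pos: [516.3, -216.0, 99.4]
tool_rot: [[-0.988, 0.138, -0.076], [0.157, 0.857, -0.491], [-0.002, -0.497, -0.868]]
ft_force: [0.1, -0.0, 0.2]
gripper_width: 51.4
grasp_force: 0.0
```

```bash
python3 -c "
from now import *
now(slope(-1.8,-70.5,-38))
"
```

```text
31.55 [ 516.3 -216.    99.4] q [-0.03  0.87  0.11  1.75  0.69  0.72  0.88] w 51.4 f [ 0.1 -0.   0.2]
turn to TILT [ 0.0016 -0.0014 -0.0049] to DOWN [-2.602e-01 -1.000e-04 -5.200e-03] angle 0.45
[ 514.3 -239.5   44.8] shift here [-0.08  0.34  2.95] in DOWN [-0.07 -1.18  2.73]
```

Call:
send_rows(
  commands=[-0.04,0.32,0,0,0,-0.004,0,0,0.6,0,0,0,0,0,0.6,0,0,0,0,0,0.6,0,0,0,0,0,0,0,0,0],
)

```text
t: 32.05
tcp_pos: [515.7, -227.1, 64.3]
tool_rot: [[-0.989, 0.127, -0.075], [0.147, 0.858, -0.493], [0.002, -0.498, -0.867]]
ft_force: [-0.1, -0.2, -0.2]
gripper_width: 51.0
grasp_force: 0.0
```

```bash
python3 -c "
from now import *
now(slope(-1.8,-70.5,-38))
"
```

```text
32.05 [ 515.7 -227.1   64.3] q [-0.03  0.93  0.14  1.76  0.73  0.64  0.84] w 51.0 f [-0.1 -0.2 -0.2]
turn to TILT [ 0.001  -0.001   0.0005] to DOWN [-2.608e-01 -1.100e-03  2.000e-04] angle 0.41
[ 514.3 -239.5   44.8] shift here [-0.02 -0.05  1.16] in DOWN [-0.02 -0.62  0.98]
```

Call:
send_rows(
  commands=[0,-0.04,0.5,0,0,0,0,0,0.6,0,0,0,0,0,0,0,0,0],
)

```text
t: 32.35
tcp_pos: [514.2, -238.4, 45.7]
tool_rot: [[-0.989, 0.127, -0.075], [0.147, 0.858, -0.492], [0.002, -0.498, -0.867]]
ft_force: [0.1, 1.1, 0.3]
gripper_width: 51.4
grasp_force: 0.0
```

Call:
send_rows(
  commands=[0,0,0,0,0,0,0,0,0,0,0,0,0,0,0,0,0,0,0,0,0,0,0,0],
  gripper=0.0,
)

```text
t: 32.75
tcp_pos: [515.3, -237.3, 47.4]
tool_rot: [[-0.989, 0.127, -0.072], [0.146, 0.858, -0.492], [-0.0, -0.497, -0.867]]
ft_force: [-2.0, 3.3, 5.5]
gripper_width: 12.8
grasp_force: 59.1
```

Call:
send_rows(
  commands=[0,0,-0.4,0,0,0,0,0,-0.6,0,0,0,0,0,-0.7,0,0,0,0,0,-0.8,0,0,0,0,0,-0.9,0,0,0],
)

```text
t: 33.25
tcp_pos: [520.0, -203.3, 107.2]
tool_rot: [[-0.989, 0.127, -0.073], [0.146, 0.858, -0.492], [-0.0, -0.497, -0.868]]
ft_force: [-0.2, -0.9, -0.9]
gripper_width: 12.3
grasp_force: 58.5
```

Call:
send_rows(
  commands=[0,0,-0.9,0,0,0,0,0,-0.9,0,0,0,0,0,-0.9,0,0,0],
)

```text
t: 33.55
tcp_pos: [524.0, -176.5, 154.3]
tool_rot: [[-0.989, 0.127, -0.072], [0.146, 0.858, -0.492], [-0.0, -0.497, -0.868]]
ft_force: [-0.1, -0.5, -1.2]
gripper_width: 12.4
grasp_force: 58.5
```

Call:
send_rows(
  commands=[0,0,0,-0.065,0,0,0,0,0,-0.065,0,0,0,0,0,-0.065,0,0,0,0,0,-0.065,0,0,0,0,0,0,0,0],
)

```text
t: 34.05
tcp_pos: [522.3, -183.1, 153.8]
tool_rot: [[-0.988, 0.156, 0.001], [0.156, 0.988, -0.0], [-0.001, -0.0, -1.0]]
ft_force: [-0.4, -0.5, -1.6]
gripper_width: 12.5
grasp_force: 58.8
```

```bash
python3 -c "
from now import *
now(np.array([522,74,120.]))
"
```

```text
34.05 [ 522.3 -183.1  153.8] q [ 0.44  0.73 -0.31  1.61  0.28  0.84  1.43] w 12.5 f [-0.4 -0.5 -1.6]
turn to TILT [ 0.2617 -0.0008 -0.0042] to DOWN [-0.0001  0.0003 -0.0042] angle 29.99
[522.  74. 120.] shift here [ 2.02 12.7   1.69] in DOWN [ 1.91 12.71  1.69]
```

Call:
send_rows(
  commands=[0.15,0.97,0.12,0,0,0,0.15,0.97,0.12,0,0,0,0.15,0.97,0.12,0,0,0,0.15,0.97,0.12,0,0,0,0.15,0.97,0.12,0,0,0],
)

```text
t: 34.55
tcp_pos: [523.1, -78.1, 141.2]
tool_rot: [[-0.989, 0.145, -0.001], [0.145, 0.989, -0.003], [0.0, -0.003, -1.0]]
ft_force: [1.1, -0.4, -1.4]
gripper_width: 12.7
grasp_force: 58.8
```

Call:
send_rows(
  commands=[0.15,0.97,0.12,0,0,0,0.15,0.97,0.12,0,0,0,0.15,0.97,0.12,0,0,0,0.15,0.97,0.12,0,0,0,0.15,0.97,0.12,0,0,0],
)

```text
t: 35.05
tcp_pos: [522.4, 20.1, 128.9]
tool_rot: [[-0.989, 0.145, -0.0], [0.145, 0.989, -0.003], [-0.0, -0.003, -1.0]]
ft_force: [0.6, 0.5, -0.2]
gripper_width: 12.8
grasp_force: 58.8
```

Call:
send_rows(
  commands=[0.15,0.97,0.12,0,0,0,0.15,0.97,0.12,0,0,0,0.15,0.97,0.12,0,0,0,0,0,0,0,0,0],
)

```text
t: 35.45
tcp_pos: [521.7, 80.9, 121.4]
tool_rot: [[-0.99, 0.142, -0.001], [0.142, 0.99, -0.002], [0.0, -0.002, -1.0]]
ft_force: [-0.4, 0.4, -0.5]
gripper_width: 12.8
grasp_force: 58.8
```

Call:
send_rows(
  commands=[0,-0.3,0.9,0,0,0,0,0,0.95,0,0,0,0,0,0.95,0,0,0,0,0,0.95,0,0,0,0,0,0.8,0,0,0],
)

```text
t: 35.95
tcp_pos: [521.1, 71.3, 29.6]
tool_rot: [[-0.989, 0.146, -0.001], [0.146, 0.989, -0.003], [0.0, -0.003, -1.0]]
ft_force: [-0.3, -0.8, -0.6]
gripper_width: 12.8
grasp_force: 58.8
```

Call:
send_rows(
  commands=[0,0,0.35,0,0,0,0,0,0,0,0,0,0,0,0,0,0,0],
)

```text
t: 36.25
tcp_pos: [521.5, 71.4, 23.7]
tool_rot: [[-0.989, 0.146, -0.0], [0.146, 0.989, -0.003], [-0.0, -0.003, -1.0]]
ft_force: [-0.3, 0.2, -0.7]
gripper_width: 12.5
grasp_force: 58.8
```

Call:
send_rows(
  commands=[0,0,0,0,0,0,0,0,0,0,0,0,0,0,0,0,0,0],
  gripper=0.6,
)

```text
t: 36.55
tcp_pos: [521.4, 71.4, 23.3]
tool_rot: [[-0.989, 0.146, -0.0], [0.146, 0.989, -0.003], [-0.0, -0.003, -1.0]]
ft_force: [0.2, 0.0, -0.6]
gripper_width: 51.3
grasp_force: 0.0
```

Call:
send_rows(
  commands=[0,0,-0.95,0,0,0,0,0,-0.95,0,0,0,0,0,-0.95,0,0,0,0,0,-0.95,0,0,0,0,0,-0.95,0,0,0],
)

```text
t: 37.05
tcp_pos: [521.2, 71.6, 118.9]
tool_rot: [[-0.989, 0.146, -0.001], [0.146, 0.989, -0.003], [0.0, -0.003, -1.0]]
ft_force: [-0.7, 0.4, -0.2]
gripper_width: 51.3
grasp_force: 0.0
```

Call:
send_rows(
  commands=[0.5,-0.9,-0.9,0,0,0,0.5,-0.9,-0.9,0,0,0,0.5,-0.9,-0.9,0,0,0,0.5,-0.9,-0.9,0,0,0,0.5,-0.9,-0.9,0,0,0],
)

```text
t: 37.55
tcp_pos: [458.1, -10.5, 209.0]
tool_rot: [[-0.989, 0.146, -0.001], [0.146, 0.989, -0.003], [0.0, -0.003, -1.0]]
ft_force: [0.0, -0.9, 0.6]
gripper_width: 51.1
grasp_force: 0.0
```

Call:
send_rows(
  commands=[0.5,-0.9,0,0,0,0,0.5,-0.9,0,0,0,0,0.5,-0.9,0,0,0,0,0.5,-0.9,0,0,0,0,0,0,0,0,0,0],
)

```text
t: 38.05
tcp_pos: [407.3, -77.0, 208.6]
tool_rot: [[-0.989, 0.149, -0.001], [0.149, 0.989, -0.004], [0.001, -0.004, -1.0]]
ft_force: [-0.1, -0.4, 0.2]
gripper_width: 51.4
grasp_force: 0.0
```

```bash
python3 -c "
from now import *
now()
a=camera('scene')['frame'][90:410,180:470,::-1]; b=camera('top')['frame'][150:350,110:500,::-1]
a=cv2.resize(a,None,fx=1.1,fy=1.1); b=cv2.resize(b,(480,246)); h=a.shape[0]
cv2.imwrite('pics/final.png',np.hstack([a,np.pad(b,((0,h-246),(0,0),(0,0)))]))
"
```

```text
38.05 [407.3 -77.  208.6] q [ 0.31  0.46 -0.31  1.99  0.22  0.72  1.28] w 51.4 f [-0.1 -0.4  0.2]
turn to TILT [ 0.2599 -0.0005 -0.0008] to DOWN [-0.0019 -0.0003 -0.0009] angle 29.79
```

View pics/final.png

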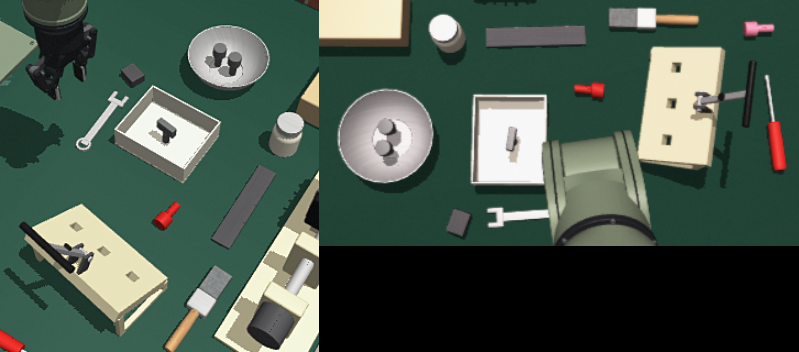

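The final picture shows both caps in the bowl at (228,58), the tee in the box at (167,130) and the clamp open at (55,245). The bystanders are where they were, and the arm is clear.

```bash
python3 -c "
from rig import *
print(close_job())"
```

```text
the job is handed in; nothing more can be done
None
```

The job is done and handed in at about 38 s of robot time: the clamp rests open on its stop, both round-headed castings are in the bowl, the bar-headed one is in the box, and nothing else on the bench was moved.

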